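# Peel the top tray off the clinging stack and hold it over the loaded tray

## Task

The board in the single tray needs a cover, an empty tray of the same form: take just the top one off the stack, which clings, by peeling it up by its corner tab, that corner first while the opposite corner is still down, so that the tray beneath stays where it is. Finish while holding it by the tab over the loaded tray, level, square with it and centred, about 10 cm above it. Do not set it down, as the board is still to be checked before the tray is closed, and leave the loaded tray, the loupe and the weight as they stand.

Things in the scene. Friction and masses are not known exactly. Their poses are not given: they have to be found in the camera images.
- top_tray_tab (a point): Grip point of the empty top tray: middle of its corner tab, half-way up. The tab, an ear 24 mm wide and 14 mm high, top level with the rim, sticks out of the rim's -x, -y corner along (-1, -1, 0); pinch it across (1, -1, 0). It runs 12 mm outward of this point and 16 mm inward. The next tray's tab lies flush beneath: fingertips more than 7 mm below this point grip both trays. Axes as the tray's.
- top_tray: Top tray of the stack of four nested trays; origin in the middle of its underside, x along its length, y along its width, z up. All trays alike: rigid grey formed plastic, 228 x 168 mm over the rim, 26 mm high, about 70 g; the rim is a hollow border 12 mm wide, 14 mm high, round an open pan with sloping walls. Nested trays sit 14 mm apart.
- top_tray_mid (a point): Centre of the top tray, half-way up: 13 mm above its underside, 13 mm below the rim's top. From here the tab's grip point is at (-117, -87, +6) mm in the tray's axes.
- top_tray_far (a point): Corner of the top tray opposite the tab, on the rim's top, (108, 78, 13) mm from the tray's centre. Four snap beads at the feet of the long walls, 80 mm either side of mid-length, hold the tray in the next one: each lets go with 5 to 10 N when it has risen about 4 mm. Turning the tray about this corner by 0.2 rad (tab up some 55 mm) frees them one after another; then it lifts off.
- next_tray: The loose tray right under the top one, same form and axes; origin in the middle of its underside, 14 mm below the top tray's. Its own snap beads hold it about twice as firmly in the trays below, so it stays down if only the top tray's tab is gripped.
- tray_stack: The two lowest trays of the stack, fixed to the bench by small steel brackets; origin on the bench under the stack's centre. The whole stack of four is 68 mm high.
- loaded_tray: The single loose tray that stands on the bench apart from the stack, a green board lying in it; same form, axes and tab corner as the top tray; origin in the middle of its underside, on the bench.
- loaded_tray_mid (a point): Centre of the loaded tray, half-way up: 13 mm above the bench, 13 mm below the rim's top.
- led_board: The green LED board, 184 x 124 x 7 mm, in the loaded tray; origin in the middle of its underside.
- loupe: A loose black loupe, a cylinder 37 mm wide and 34 mm high, standing on the bench between the trays; a bystander.
- test_weight: A loose weight with a knob, 29 mm wide and 51 mm high, standing on the bench between the trays; a bystander.

How it is judged:
On the way, in this order (a step that is already met when the one before it is completed fails the run):
1. the tab corner is raised at least 12 mm off the next tray while the opposite corner is still within 8 mm of it (z of top_tray_tab in the frame of next_tray above 0.045 m and z of top_tray_far in the frame of next_tray below 0.048 m), for 0.1 s.
2. the top tray has come away whole: its far corner is 20 mm or more clear of the next tray too (z of top_tray_far in the frame of next_tray above 0.06 m and z of top_tray_tab in the frame of next_tray above 0.053 m), for 0.1 s.
At the end, for the whole second after the job is handed in: Top tray gripped by its tab, at rest, 60 to 170 mm higher than the loaded tray, centred over it within 30 mm, square within 9 degrees, level within 8 degrees; next tray moved under 8 mm, loaded tray under 12 mm, board under 15 mm (z of top_tray_mid in the frame of loaded_tray_mid between 0.06 and 0.17 m and horizontal distance between top_tray_mid and loaded_tray_mid below 0.03 m and angle between the x axis of top_tray and the x axis of loaded_tray, either way round below 0.16 rad and angle between top_tray's own z axis and vertical below 0.14 rad and linear speed of top_tray below 0.03 m/s and distance between the grasp point and top_tray_tab below 0.05 m and contact force between the fingers and top_tray above 2 N and contact force between top_tray and loaded_tray below 0.1 N and distance of next_tray from where it was at the start of the episode below 0.008 m and distance of loaded_tray from where it was at the start of the episode below 0.012 m and distance of led_board from where it was at the start of the episode below 0.015 m); the arm keeps its last pose, push and grip.
It fails at once if the next tray comes away or shifts by more than 15 mm (distance of next_tray from where it was at the start of the episode above 0.015 m).
It fails at once if the loaded tray or its board is pushed by more than 20 mm (distance of any of loaded_tray, led_board from where it was at the start of the episode above 0.02 m).
It fails at once if a bystander is pushed by more than 30 mm (distance of any of loupe, test_weight from where it was at the start of the episode above 0.03 m).
It also fails if it takes over 35 s, if anything falls off the work surface, if the arm or the gripper's body presses on something with over 40 N, if the wrist force passes 120 N, or if a joint passes its speed limit or range.

## Robot

A 7-joint arm with a two-finger parallel gripper is mounted at the origin on the work surface; the furniture and walls round the work are solid. World frame = base frame: x ahead of the robot, y to its left, z up, the work surface at z = 0. Lengths are in m, angles in rad, forces in N, time in s.
With the tool pointing down it reaches from about 0.425 to 0.95 m from the base axis. Payload 4.7 kg.
Tool frame: the origin (TCP) lies at the very end of the fingers, on their centre line; the grasp point (between the pads) lies 19 mm behind it; z points along the fingers, y is the direction in which the jaws open and shut (so a half turn about z gives the same grasp; the last joint's range is limited). The gripper opens to 85 mm and grips with 20 to 120 N. Pads are 22 mm wide; open, the fingers measure 114 mm over their backs; the gripper's body (76 mm by 85 mm) begins 54 mm behind the grasp point. The pads swing forward as they close: fully open they stand 13 mm farther back than shut.
Start: joints at [1.135, 0.469, -0.049, 1.532, 0.024, 1.141, -0.082], TCP at [0.267, -0.62, 0.231] pointing down, gripper open.
Joint ranges: [-2.59, 2.59], [-0.33, 1.99], [-1.39, 1.29], [0.1, 2.45], [-1.04, 4.18], [0.21, 1.99], [-2.66, 2.66]. Speed limits (rad/s): [2.57, 2.57, 3.14, 3.14, 3.14, 3.14, 3.14].

## Interface

Orientations are given as a unit quaternion [w, x, y, z].
In Python, from station import ctrl, imaging, models gives the robot as it stands.
- The arm moves only by the tool send_rows, never from a script. Its arguments are lists of equal length, an entry for each row: "jaw": the opening, from -1 (shut) to 1 (fully open), so that 0 is half open; "linear": the shift along the tool's x, y, z in mm, a list of three; "roll": the turn about the tool's z in rad. A call has 1 to 5 rows; each row is the pose to reach, as a shift and turn from the pose commanded when the call began, along the tool's axes at that moment; what a row does not reach only later rows make up. A row lasts 1/8 s, in which the tool goes at most 62.5 mm and 10.7 degrees, less where a joint would pass 70% of its speed; a pose out of reach is approached as far as the arm can. A call with a gripper value outside its range is refused whole. The fingers move at their own pace and stop on an object; "squeeze" is the grip in N (left out, the last holds). Time passes only in rows, so rows that repeat a pose let the fingers close. It gives the time, the measured TCP pose, the force and the opening at its end, in the units of the state.
- ctrl.state(): the state, without advancing time (a new reading comes with each control period).
- imaging.snapshot(name): name is "side" or "top" or "wrist"; returns the picture (420x560x3 uint8, blue, green, red); there is no depth.
- imaging.camera_model(name): a dict with "K" (3x3 intrinsics, pixels), "camera_from_world" (4x4, takes a point from world to camera coordinates). Camera axes: x right, y down, z forward; pixel columns grow to the right and rows downward; lengths in m; the calibration is good to about 2 mm. A picture is of the moment at which its call begins: read the wrist's pose just before it. camera_model takes no time and is no camera call; for the wrist camera it gives the pose at the moment of the call.
- ctrl.finish_job(): hands the job in, once; it reports no verdict.
Trained networks look in the newest picture that a camera, given by its name, has taken for a name from the list of things; names that differ only in an ending like _2 or _b are one class to them, and where a whole thing is asked for, a point or a joint stands for the part that bears it (a point fixed in the world has none). Each returns a list of dicts, best first, with "p" (0 to 1); they miss things now and then, are a little off and sometimes report something else, mostly with a low value. They report only what shows in the picture. A call takes as long as a camera call.
- models.recognise(label, camera): "extent" ([centre column, centre row, width, height] in pixels, round what is visible of it).
- models.outline_of(label, camera): "pixels" (420x560 bool, what is visible of it) and "extent" ([centre column, centre row, width, height] in pixels, round what is visible of it).
The state is a dict: "t": time; "joint_pos": joint angles; "dq": joint speeds; "joint_efforts": joint torques, N m; "position": TCP position; "ee_rot": TCP orientation; "contact_force": force on the tool from outside, world axes, zero at the start; "wrist_torque": the same for the moment, N m; "gripper_width": finger opening in m.
Only numpy, scipy, OpenCV 4.12 (cv2) and the standard library are available. Lean on these libraries where they do the work, as an engineer would, in place of code of your own. Each camera call takes 0.05 s, during which the arm holds its last target.

## Working session

There is one attempt and no reset: what is moved stays moved. The work goes in short steps, Python scripts to look and compute and a tool call to move; the robot and the scene stay as the last step left them, time stands still between calls to the robot, and variables do not carry over. Pictures are saved under pics/ and viewed, and the job is handed in when it is done.

Besides the shell and the picture viewer there is one more tool, called after "Request:" in YAML: its name, and indented under it one key for each argument. send_rows: Moves the arm, as the interface text tells. Its arguments: {"type":"object","properties":{"jaw":{"type":"array","items":{"type":"number"}},"linear":{"type":"array","items":{"type":"array","items":{"type":"number"}}},"roll":{"type":"array","items":{"type":"number"}},"squeeze":{"type":"number"}},"required":["jaw","linear","roll"]}

```bash
ls; mkdir -p pics; python3 - <<'E'
from station import ctrl, imaging, models
import cv2
s=ctrl.state(); print(s)
for n in ["side","top","wrist"]:
    im=imaging.snapshot(n); cv2.imwrite(f"pics/{n}0.png",im)
    m=imaging.camera_model(n); print(n,m)
E
```

```text
pics
{'t': 0.0, 'joint_pos': array([ 1.13511221,  0.46945884, -0.04860023,  1.53370495,  0.02408576,
        1.14098328, -0.08228472]), 'dq': array([ 0.00065536,  0.0010917 , -0.00241658,  0.00139938, -0.00042417,
        0.0003435 , -0.00155624]), 'joint_efforts': array([ 1.38654826e-06, -5.10300422e+01, -4.65746631e-02, -2.37715477e+01,
        1.06564671e-02,  7.43532088e-03,  7.99721846e-06]), 'position': array([ 0.26685337, -0.61937284,  0.23024503]), 'ee_rot': array([-9.58257102e-04,  9.79381930e-01,  2.02015013e-01, -2.26655393e-04]), 'contact_force': array([ 0.22341442, -0.72251971, -0.07269184]), 'wrist_torque': array([ 0.01384208,  0.02322424, -0.00725044]), 'gripper_width': 0.08588454535484571}
side {'K': array([[522.29778379,   0.        , 274.24479146],
       [  0.        , 522.29778379, 206.6554805 ],
       [  0.        ,   0.        ,   1.        ]]), 'camera_from_world': array([[-0.95040824, -0.31078658,  0.01165643,  0.52564738],
       [-0.20648652,  0.6025368 , -0.7709168 ,  0.15946855],
       [ 0.23256716, -0.73509258, -0.63682919,  0.9506706 ],
       [ 0.    
[... 213 characters left out ...]
'camera_from_world': array([[ 0.4148824 , -0.90985142, -0.00655673, -0.23923797],
       [-0.89056404, -0.40458969, -0.20785301,  0.51812275],
       [ 0.18646257,  0.09207375, -0.9781381 ,  1.16692564],
       [ 0.        ,  0.        ,  0.        ,  1.        ]])}
wrist {'K': array([[326.87103403,   0.        , 282.55364148],
       [  0.        , 326.87103403, 208.53393714],
       [  0.        ,   0.        ,   1.        ]]), 'camera_from_world': array([[ 0.39505398, -0.91865719, -0.0011532 , -0.6737087 ],
       [-0.86797049, -0.37366759,  0.32710818, -0.04040452],
       [-0.30093119, -0.12822445, -0.9449862 ,  0.38053208],
       [ 0.        ,  0.        ,  0.        ,  1.        ]])}
```

View pics/side0.png

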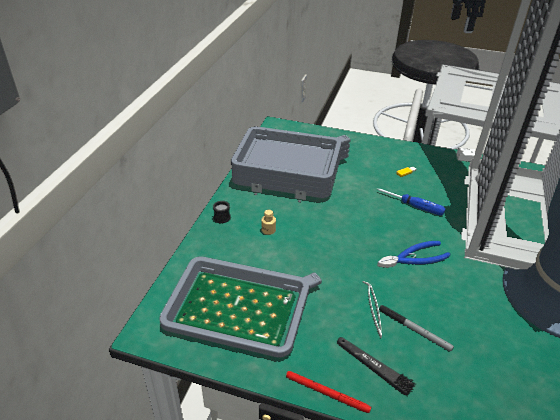

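View pics/top0.png

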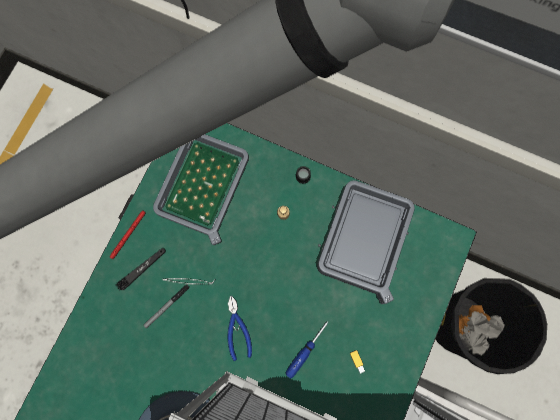

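View pics/wrist0.png

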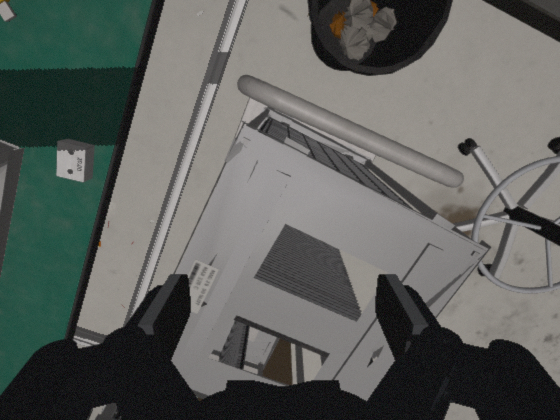

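The side view shows the stack at the back (tab near 345,148) and the loaded tray in front (tab near 314,282), with the loupe at (221,211) and the weight at (268,222) between them. In the top view the stack's tab is at (387,297) and the loaded tray's tab is at (214,238). Next I'll enlarge the crops.

```bash
cat > h.py <<'E'
import numpy as np, cv2
from station import ctrl, imaging, models
def proj(m,P):
    P=np.atleast_2d(P); T=m["camera_from_world"]; c=P@T[:3,:3].T+T[:3,3]; q=c@m["K"].T; return q[:,:2]/q[:,2:]
def ray(m,uv,z):
    T=m["camera_from_world"];R=T[:3,:3];o=-R.T@T[:3,3]
    d=R.T@np.linalg.inv(m["K"])@np.array([uv[0],uv[1],1.]); s=(z-o[2])/d[2]; return o+s*d
E
python3 - <<'E'
import cv2
t=cv2.imread('pics/top0.png');s=cv2.imread('pics/side0.png')
cv2.imwrite('pics/c1.png',cv2.resize(t[170:310,300:430],None,fx=4,fy=4,interpolation=2))
cv2.imwrite('pics/c2.png',cv2.resize(t[120:250,140:260],None,fx=4,fy=4,interpolation=2))
cv2.imwrite('pics/c3.png',cv2.resize(s[115:215,220:360],None,fx=5,fy=5,interpolation=2))
cv2.imwrite('pics/c4.png',cv2.resize(s[245:365,150:330],None,fx=4,fy=4,interpolation=2))
E
```

```text
(no output)
```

View pics/c1.png

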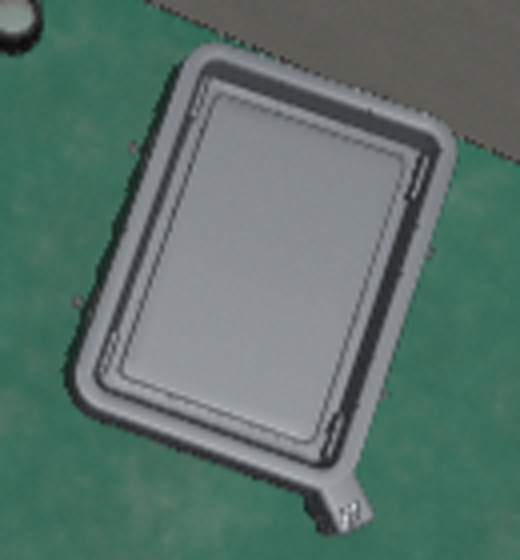

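View pics/c2.png

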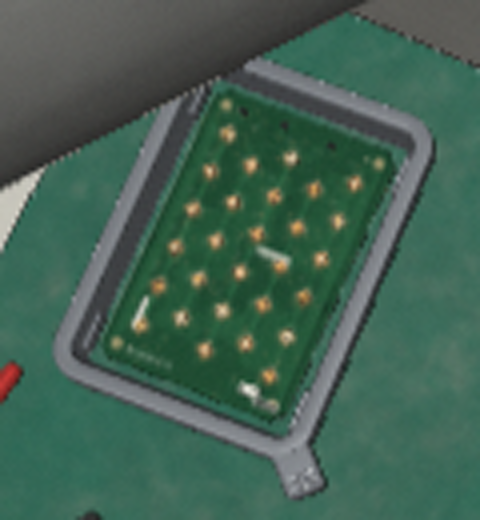

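View pics/c3.png

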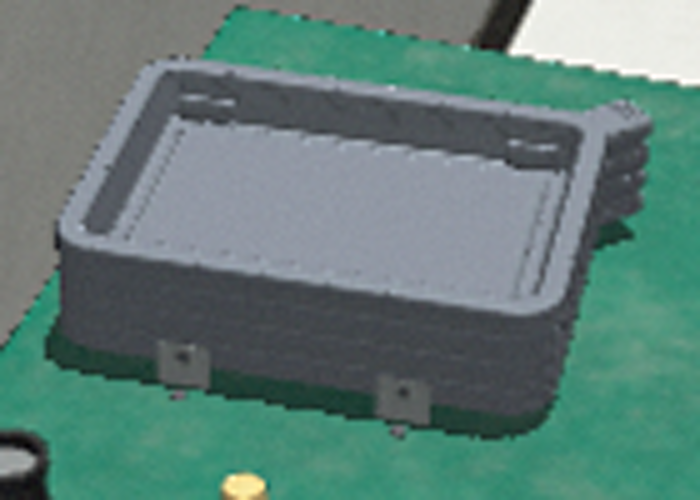

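View pics/c4.png

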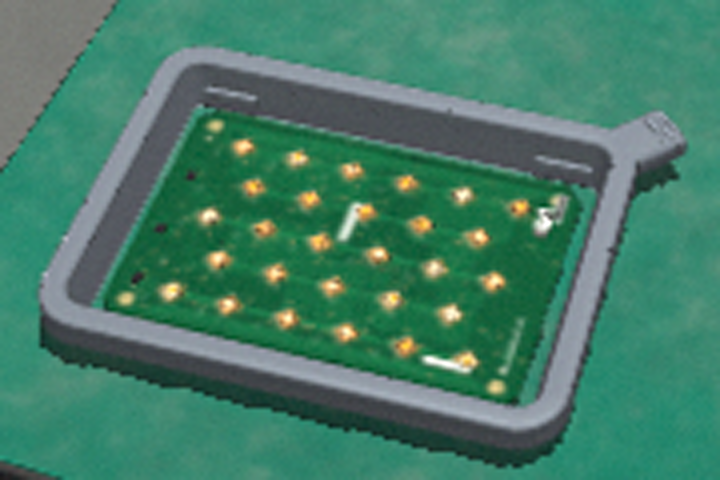

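```bash
cat > fit.py <<'E'
from h import *
from scipy.optimize import least_squares
D={'stack':(0.068,{'top':((300,170,4),{'+y':[(140,172),(100,290)],'-y':[(447,195),(407,320),(375,410)],'+x':[(250,48),(350,85),(420,112)],'-x':[(120,405),(200,437),(280,470)]}),
 'side':((220,115,5),{'-y':[(250,72),(400,90),(520,106)],'+x':[(130,92),(85,170)],'+y':[(120,247),(300,276),(480,305)],'-x':[(603,160),(583,230)]})}),
'loaded':(0.026,{'top':((140,120,4),{'-y':[(425,185),(370,315),(325,415)],'-x':[(100,385),(180,418),(260,450)],'+y':[(150,120),(100,235),(70,310)],'+x':[(290,73),(350,92),(390,106)]}),
 'side':((150,245,4),{'-y':[(250,53),(400,83),(560,118)],'+x':[(150,92),(80,205)],'+y':[(120,333),(300,378),(470,420)],'-x':[(630,200),(597,310),(577,380)]})})}
M={n:imaging.camera_model(n) for n in('top','side')}
for k,(z,cams) in D.items():
  for use in (['top'],['side'],['top','side']):
    pts=[]
    for c in use:
        (ox,oy,s),e=cams[c]
        for tag,l in e.items():
            for (u,v) in l: pts.append((tag,ray(M[c],((u+.5)/s-.5+ox,(v+.5)/s-.5+oy),z),c))
    def f(p):
        r=[]
        for tag,P,c in pts:
            d=P[:2]-p[:2]; a=np.array([np.cos(p[2]),np.sin(p[2])]); b=np.array([-a[1],a[0]])
            r.append({'+x':d@a-.114,'-x':-d@a-.114,'+y':d@b-.084,'-y':-d@b-.084}[tag])
        return r
    mean=np.mean([P for _,P,_ in pts],0)[:2]
    best=min((least_squares(f,[*mean,y0]) for y0 in (-2.5,-1.5,-.5,0,.5,1,1.57,2.5,3.1)),key=lambda r:r.cost)
    x,y,w=best.x; R=np.array([[np.cos(w),-np.sin(w)],[np.sin(w),np.cos(w)]])
    tab=best.x[:2]+R@[-.117,-.087]
    print(k,use,best.x.round(4),'rms mm',(np.sqrt(np.mean(best.fun**2))*1e3).round(2),'tab',tab.round(4), z-.007)
    for c in('top','side'): print('   tabpx',c,proj(M[c],[*tab,z]).round(1))
    print((np.array(best.fun)*1e3).round(1))
for n,c,px,z in(('loupe','top',(303.5,175),.034),('weight','top',(284,211),.05),('loupe','side',(222,204),.034),('weight','side',(269,212),.05)): print(n,ray(M[c],px,z).round(3))
E
python3 fit.py
```

```text
stack ['top'] [ 0.5895 -0.1914  0.0576] rms mm 2.26 tab [ 0.4777 -0.2849] 0.061000000000000006
   tabpx top [[386.4 296. ]]
   tabpx side [[342.7 137.2]]
[ 1.5 -1.  -0.8  0.9  0.4 -2.6 -2.7 -3.3 -3.6 -3.1 -2. ]
stack ['side'] [ 0.5841 -0.1905  0.0714] rms mm 3.58 tab [ 0.4736 -0.2856] 0.061000000000000006
   tabpx top [[386.  297.8]]
   tabpx side [[344.5 137.4]]
[-6.5 -3.7 -3.  -1.4 -0.6 -5.2 -4.4 -3.6 -0.9 -1.1]
stack ['top', 'side'] [ 0.5874 -0.1908  0.0624] rms mm 3.49 tab [ 0.476 -0.285] 0.061000000000000006
   tabpx top [[386.1 296.7]]
   tabpx side [[343.4 137.3]]
[ 0.7 -1.3  0.2  1.5  0.8 -0.3 -0.7 -1.5 -6.  -5.1 -3.8 -7.6 -4.2 -2.9
 -4.2 -4.1 -4.  -3.9 -3.7  1.9  2.2]
loaded ['top'] [0.5515 0.2195 0.0557] rms mm 2.12 tab [0.4396 0.1261] 0.019
   tabpx top [[215.7 238.5]]
   tabpx side [[312.4 275.6]]
[ 1.8  1.8  0.4 -3.1 -2.1 -1.6  2.9  1.7 -0.6 -3.8 -1.8 -1.2]
loaded ['side'] [0.5481 0.2217 0.041 ] rms mm 1.07 tab [0.4348 0.13  ] 0.019
   tabpx top [[213.3 239.7]]
   tabpx side [[314.4 277.8]]
[-1.8 -0.5 -0.9 -1.9  0.6 -1.3 -1.  -1.  -0.8 -0.5 -0. ]
loaded ['top', 'side'] [0.55   0.2206 0.0511] rms mm 2.28 tab [0.4376 0.1277] 0.019
   tabpx top [[214.7 239. ]]
   tabpx side [[313.3 276.5]]
[ 2.7  3.1  1.9 -4.3 -3.6 -3.3  2.   0.4 -2.1 -2.4 -0.2  0.5 -2.3 -1.7
 -2.9 -4.2 -1.  -0.7  0.3  1.   1.5  1.1  1.3]
loupe [0.665 0.    0.034]
weight [0.562 0.004 0.05 ]
loupe [ 0.668 -0.001  0.034]
weight [0.562 0.009 0.05 ]
```

Both tray fits agree between cameras to within a few mm. The tab is at about (0.476, -0.285, 0.061) and the tray yaw is about 0.06 rad. I'll move towards a hover above it in two calls.

Request:
send_rows:
  jaw: [1, 1, 1, 1, 1]
  linear:
    - [30, -20, 0]
    - [70, -50, 0]
    - [110, -75, 0]
    - [150, -105, 0]
    - [190, -130, 0]
  roll: [-0.08, -0.17, -0.26, -0.35, -0.44]
  squeeze: 110

```text
t: 0.78
position: [0.3907, -0.4236, 0.2312]
ee_rot: [-0.0, 0.911, 0.412, -0.0]
contact_force: [0.4, -0.2, 0.6]
gripper_width: 0.0855
```

```bash
cat >> h.py <<'E'
from scipy.spatial.transform import Rotation as Ro
def Rt(s):
    q=s['ee_rot']; return Ro.from_quat([q[1],q[2],q[3],q[0]]).as_matrix()
def go(target,yaw=None):
    s=ctrl.state();R=Rt(s);d=R.T@(np.array(target)-s['position'])*1e3
    y=np.arctan2(R[1,0],R[0,0])
    print('t',s['t'],'pos',s['position'].round(4),'yaw',y.round(3),'shift',d.round(1),'roll',None if yaw is None else round(-(yaw-y),3),'F',s['contact_force'].round(1),'w',s['gripper_width'], 'tilt',R[:,2].round(3))
E
python3 -c "
from h import *
go([.476,-.285,.17],.846)"
```

```text
t 0.775 pos [ 0.3907 -0.4236  0.2312] yaw 0.85 shift [160.5 -27.4  61.2] roll 0.004 F [ 0.4 -0.2  0.6] w 0.08547182047964302 tilt [-0.  0. -1.]
```

Request:
send_rows:
  jaw: [1, 1, 1, 1, 1]
  linear:
    - [40, -7, 10]
    - [80, -14, 25]
    - [120, -20, 40]
    - [160, -27, 60]
    - [160, -27, 60]
  roll: [0, 0, 0, 0, 0]

```text
t: 1.4
position: [0.4768, -0.2832, 0.1697]
ee_rot: [-0.002, 0.91, 0.414, -0.0]
contact_force: [0.1, 0.2, -0.4]
gripper_width: 0.0856
```

```bash
python3 - <<'E'
from h import *
go([.476,-.285,.061],.846)
im=imaging.snapshot('wrist');m=imaging.camera_model('wrist')
print(models.recognise('top_tray_tab','wrist')[:2])
print(proj(m,[[.476,-.285,.061],[.476,-.285,.068]]))
np.savez('w1.npz',K=m['K'],T=m['camera_from_world'])
cv2.imwrite('pics/w1.png',im)
t=imaging.snapshot('top');cv2.imwrite('pics/t1.png',t)
E
```

```text
t 1.4 pos [ 0.4768 -0.2832  0.1697] yaw 0.854 shift [ -2.    1.  108.7] roll 0.008 F [ 0.1  0.2 -0.4] w 0.08555960548097141 tilt [-0.002  0.003 -1.   ]
[{'extent': [314.6, 111.7, 379.2, 223.4], 'p': 0.64}]
[[281.79097138 206.64619171]
 [281.75819219 209.49475265]]
```

View pics/w1.png

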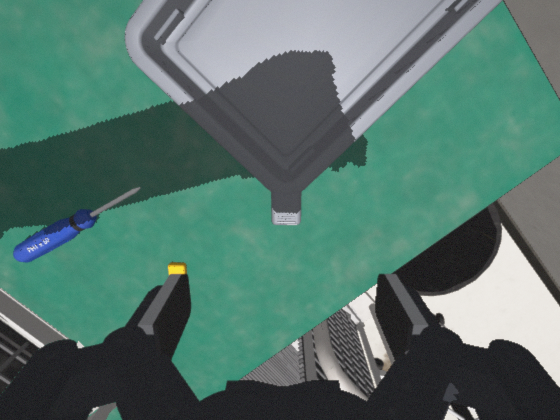

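View pics/t1.png

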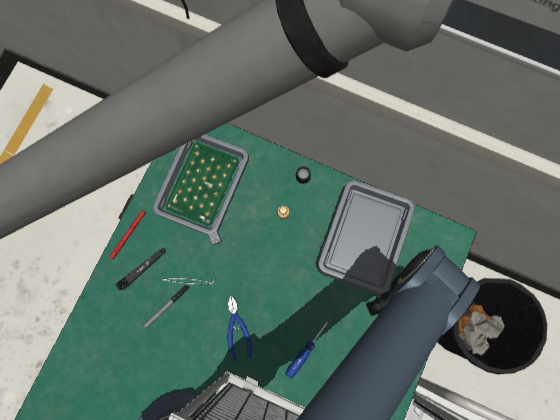

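```bash
python3 - <<'E'
from h import *
im=cv2.imread('pics/w1.png');a=np.load('w1.npz');m={'K':a['K'],'camera_from_world':a['T']}
c=im[140:240,220:350].astype(float);c=np.clip(c*1.6,0,255).astype(np.uint8)
cv2.imwrite('pics/w1c.png',cv2.resize(c,None,fx=6,fy=6,interpolation=2))
T=m['camera_from_world'];print(-T[:3,:3].T@T[:3,3])
for z in(.068,.054):
  for uv in((272,212),(300,212),(286,212),(286,224)): print(z,uv,ray(m,uv,z).round(4))
E
```

```text
[ 0.53310441 -0.22155968  0.31205363]
0.068 (272, 212) [ 0.4688 -0.2815  0.068 ]
0.068 (300, 212) [ 0.4855 -0.2961  0.068 ]
0.068 (286, 212) [ 0.4771 -0.2888  0.068 ]
0.068 (286, 224) [ 0.4704 -0.2965  0.068 ]
0.054 (272, 212) [ 0.4651 -0.2849  0.054 ]
0.054 (300, 212) [ 0.4827 -0.3004  0.054 ]
0.054 (286, 212) [ 0.4739 -0.2927  0.054 ]
0.054 (286, 224) [ 0.4668 -0.3008  0.054 ]
```

View pics/w1c.png

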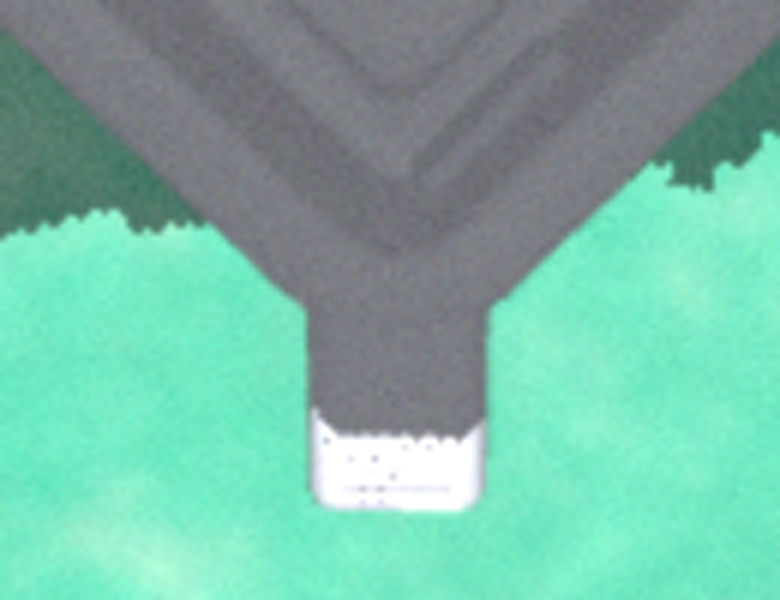

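The enlarged wrist view shows the tab between columns 271 and 301, ending at row 224.5. That makes it 24 mm wide, as specified, and puts the grip point at about (0.478, -0.287). I'll correct the offset and go down.

Request:
send_rows:
  jaw: [0.3, 0.1, 0.1, 0.1, 0.1]
  linear:
    - [-2, 3.3, 25]
    - [-2, 3.3, 55]
    - [-2, 3.3, 75]
    - [-2, 3.3, 80]
    - [-2, 3.3, 80]
  roll: [0, 0.008, 0.008, 0.008, 0.008]

```text
t: 2.17
position: [0.477, -0.2923, 0.0919]
ee_rot: [0.0, 0.914, 0.407, 0.0]
contact_force: [-0.1, -1.3, 1.1]
gripper_width: 0.047
```

```bash
python3 - <<'E'
from h import *
go([.478,-.287,.056],.846)
im=imaging.snapshot('wrist');cv2.imwrite('pics/w2.png',np.clip(im.astype(float)*1.5,0,255).astype(np.uint8))
m=imaging.camera_model('wrist');print(proj(m,[[.478,-.287,.068]]))
im=imaging.snapshot('side')[90:190,260:400];cv2.imwrite('pics/s2.png',cv2.resize(im,None,fx=5,fy=5,interpolation=2))
E
```

```text
t 2.175 pos [ 0.477  -0.2923  0.0919] yaw 0.837 shift [ 4.6 -2.9 35.8] roll -0.009 F [-0.1 -1.3  1.1] w 0.04702153038873646 tilt [ 0.001 -0.001 -1.   ]
[[276.90341091 249.37412415]]
```

View pics/w2.png

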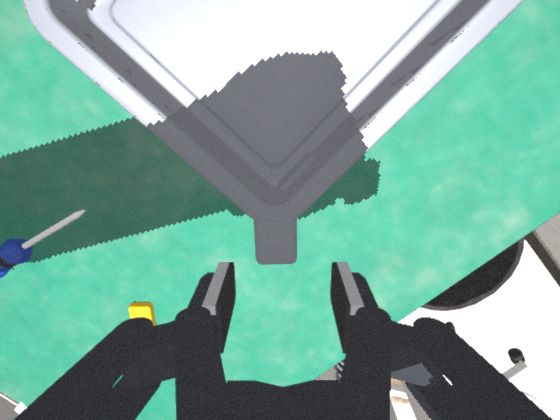

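View pics/s2.png

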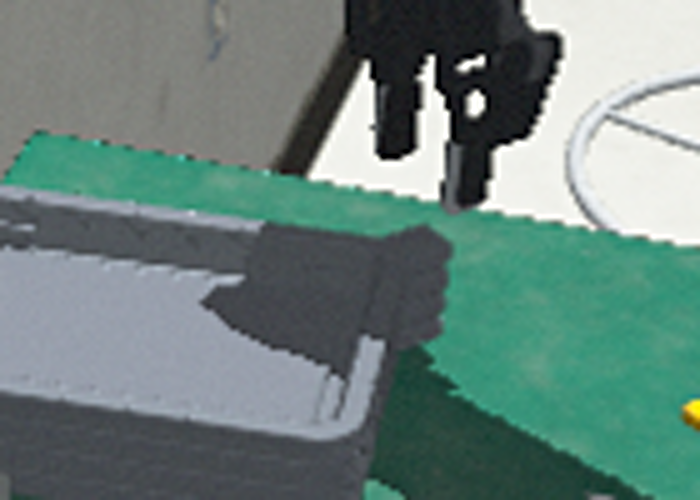

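```bash
python3 - <<'E'
from h import *
go([.478,-.287,.056],.846)
im=imaging.snapshot('wrist');m=imaging.camera_model('wrist')
g=np.clip(im.astype(float)*1.8,0,255).astype(np.uint8)[180:300,190:370]
cv2.imwrite('pics/w3.png',cv2.resize(g,None,fx=4,fy=4,interpolation=2))
print(proj(m,[[.478,-.287,.068],[.470,-.296,.068]]))
for uv in ((276,264),(255,240),(296.5,240)): print(ray(m,uv,.068))
E
```

```text
t 2.275 pos [ 0.4776 -0.2921  0.0924] yaw 0.838 shift [ 4.  -3.2 36.4] roll -0.008 F [-0.6  0.1  0. ] w 0.046799593385130275 tilt [ 0.002 -0.001 -1.   ]
[[276.93883504 249.85644074]
 [277.19461377 268.81485737]]
[ 0.47158552 -0.29324566  0.068     ]
[ 0.47303298 -0.27434722  0.068     ]
[ 0.4901548  -0.28980596  0.068     ]
```

View pics/w3.png

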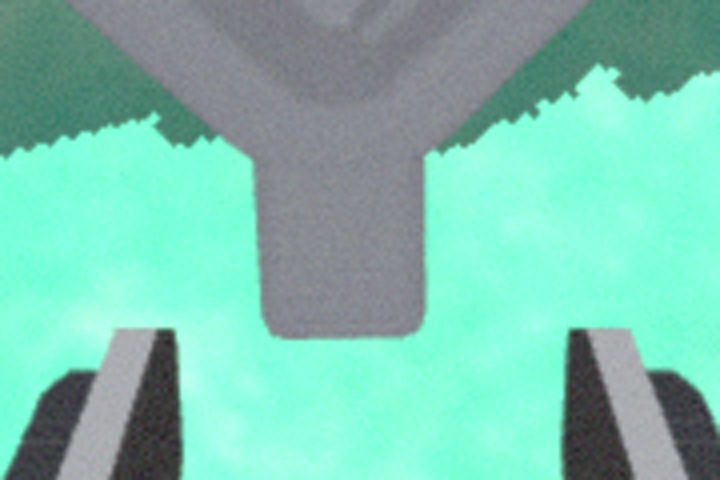

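Measured again from closer in, the tab is still 24 mm wide, and it sits 3.5 mm to the left of the finger mid-line and about 5.5 mm inward. I'll correct for that, stop above the tab and check.

Request:
send_rows:
  jaw: [0.1, 0.1, 0.1]
  linear:
    - [3, -2, 5]
    - [5.5, -3.5, 10]
    - [5.5, -3.5, 10]
  roll: [-0.008, -0.008, -0.008]

```text
t: 2.7
position: [0.4779, -0.2841, 0.0808]
ee_rot: [-0.001, 0.912, 0.411, -0.0]
contact_force: [0.4, -0.1, 0.2]
gripper_width: 0.0471
```

```bash
python3 - <<'E'
from h import *
im=imaging.snapshot('wrist');go([.479,-.2855,.056],.846)
g=np.clip(im.astype(float)*1.8,0,255).astype(np.uint8)[180:300,190:370]
cv2.imwrite('pics/w4.png',cv2.resize(g,None,fx=4,fy=4,interpolation=2))
E
```

```text
t 2.75 pos [ 0.4781 -0.2845  0.0811] yaw 0.847 shift [-0.1  1.3 25.1] roll 0.001 F [ 0.5 -0.2  0.4] w 0.047244935871173795 tilt [-0.  0. -1.]
```

View pics/w4.png

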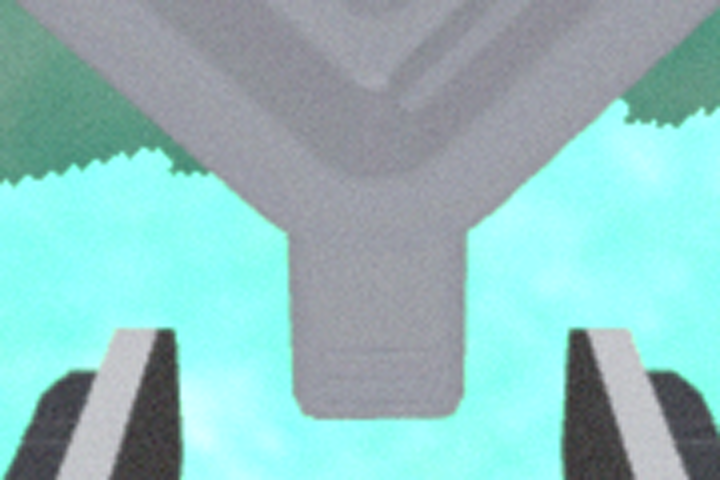

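The tab is now centred between the pads: its middle is at column 284.7 and the pads' middle is at 283.3. I'll go down to the grip height and leave the jaws open for now.

Request:
send_rows:
  jaw: [0.1, 0.1, 0.1, 0.1]
  linear:
    - [0, 0.8, 10]
    - [0, 0.8, 18]
    - [0, 0.8, 24]
    - [0, 0.8, 24]
  roll: [0, 0, 0, 0]

```text
t: 3.25
position: [0.4783, -0.2852, 0.0566]
ee_rot: [-0.001, 0.912, 0.411, -0.0]
contact_force: [-0.4, 0.1, 0.2]
gripper_width: 0.0467
```

```bash
python3 - <<'E'
from h import *
im=imaging.snapshot('wrist');go([.479,-.2855,.056],.846)
g=np.clip(im.astype(float)*1.8,0,255).astype(np.uint8)[180:340,190:370]
cv2.imwrite('pics/w5.png',cv2.resize(g,None,fx=3.5,fy=3.5,interpolation=2))
im=imaging.snapshot('side')[90:190,260:400];cv2.imwrite('pics/s5.png',cv2.resize(np.clip(im*1.4,0,255).astype(np.uint8),None,fx=5,fy=5,interpolation=2))
E
```

```text
t 3.3 pos [ 0.4786 -0.2853  0.057 ] yaw 0.847 shift [0.1 0.4 1. ] roll 0.001 F [ 0.6 -0.5  0.7] w 0.04703024524854683 tilt [-0.  0. -1.]
```

View pics/w5.png

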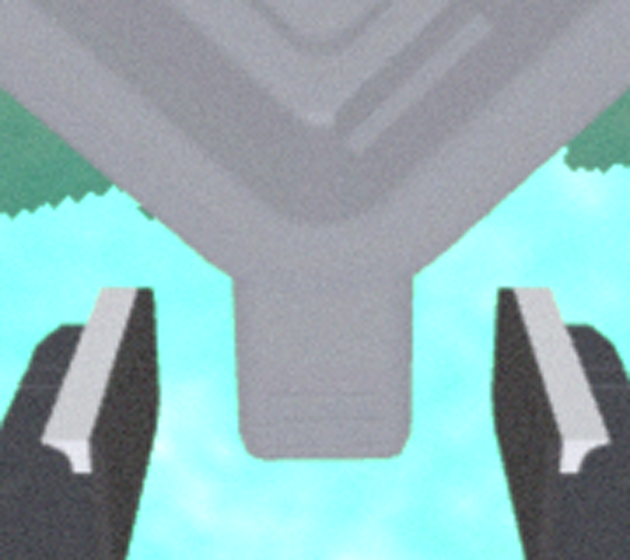

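View pics/s5.png

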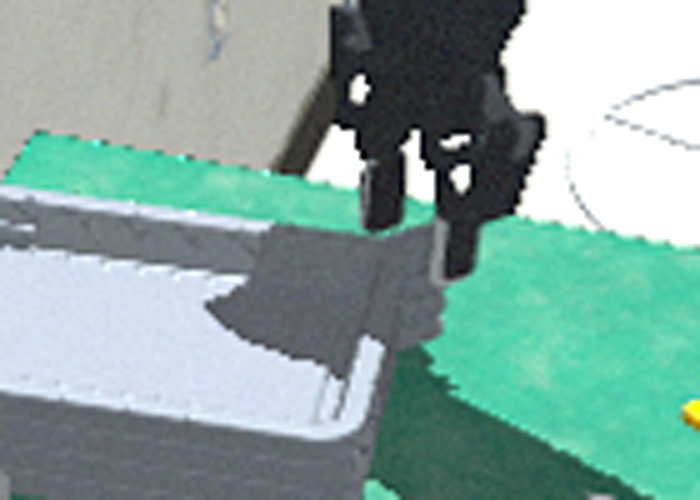

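```bash
python3 - <<'E'
from h import *
m=imaging.camera_model('side');s=ctrl.state();R=Rt(s);p=s['position']
for dz in (0,.004,.008):
  for l in(-.0235,.0235):
    print(dz,l,[ ((proj(m,p+R@[x,l,-dz])[0]-[260,90])*5).round(0).tolist() for x in(-.011,.011)])
print(((proj(m,[[.479,-.2855,.068],[.479,-.2855,.054]])-[260,90])*5).round())
E
```

```text
0 -0.0235 [[458.0, 272.0], [420.0, 284.0]]
0 0.0235 [[399.0, 225.0], [361.0, 237.0]]
0.004 -0.0235 [[459.0, 265.0], [421.0, 277.0]]
0.004 0.0235 [[400.0, 218.0], [362.0, 230.0]]
0.008 -0.0235 [[460.0, 257.0], [422.0, 270.0]]
0.008 0.0235 [[400.0, 211.0], [363.0, 223.0]]
[[411. 235.]
 [408. 260.]]
```

The finger bottoms in the side view match tips at about z = 0.058, which is 3 mm below mid-tab and clear of the lower tab. Closing now.

Request:
send_rows:
  jaw: [-0.3, -1, -1, -1, -1]
  linear:
    - [0, 0, 0]
    - [0, 0, 0]
    - [0, 0, 0]
    - [0, 0, 0]
    - [0, 0, 0]
  roll: [0, 0, 0, 0, 0]
  squeeze: 115

```text
t: 3.98
position: [0.4788, -0.2854, 0.0582]
ee_rot: [0.0, 0.911, 0.411, -0.0]
contact_force: [-2.4, 1.0, 5.2]
gripper_width: 0.0204
```

```bash
python3 - <<'E'
from h import *
go([.479,-.2855,.056],.846)
im=imaging.snapshot('side');cv2.imwrite('pics/s6f.png',im);im=im[90:190,260:400];cv2.imwrite('pics/s6.png',cv2.resize(np.clip(im*1.6,0,255).astype(np.uint8),None,fx=5,fy=5,interpolation=2))
E
```

```text
t 3.975 pos [ 0.4788 -0.2854  0.0582] yaw 0.848 shift [0.  0.2 2.2] roll 0.002 F [-2.4  1.   5.2] w 0.020361646037361257 tilt [-0.    -0.001 -1.   ]
```

View pics/s6.png

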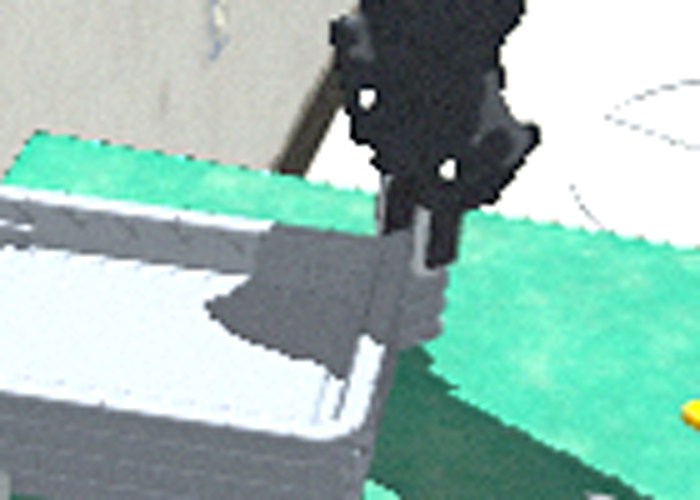

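The jaws are closed on the tab. I'll peel it up slowly.

Request:
send_rows:
  jaw: [-1, -1, -1, -1, -1]
  linear:
    - [0, 0, -4]
    - [0, 0, -8]
    - [0, 0, -12]
    - [0, 0, -16]
    - [0, 0, -20]
  roll: [0, 0, 0, 0, 0]

```text
t: 4.65
position: [0.479, -0.2862, 0.0784]
ee_rot: [0.001, 0.912, 0.41, 0.0]
contact_force: [-0.0, -0.9, -0.3]
gripper_width: 0.0203
```

```bash
python3 - <<'E'
from h import *
im=imaging.snapshot('side');go([.479,-.2855,.056],.846)
im=im[90:220,220:400];cv2.imwrite('pics/s7.png',cv2.resize(np.clip(im*1.5,0,255).astype(np.uint8),None,fx=4,fy=4,interpolation=2))
E
```

```text
t 4.7 pos [ 0.4795 -0.2865  0.079 ] yaw 0.846 shift [ 0.5 -1.1 23. ] roll -0.0 F [ 1.7 -0.4  0.3] w 0.02038364893992078 tilt [ 0.002 -0.002 -1.   ]
```

View pics/s7.png

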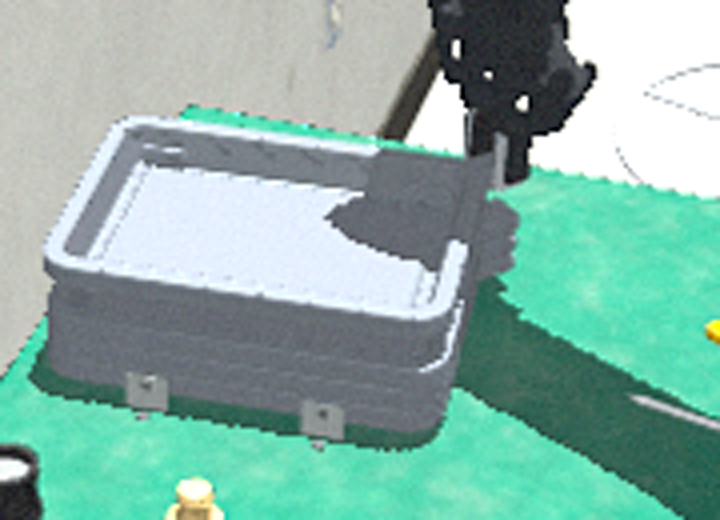

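```bash
python3 - <<'E'
from h import *
im=imaging.snapshot('side');cv2.imwrite('pics/s8f.png',im)
a=im[135:215,225:345];b=cv2.imread('pics/side0.png')[135:215,225:345]
f=lambda c:cv2.resize(np.clip(c*1.8,0,255).astype(np.uint8),None,fx=6,fy=3.7,interpolation=2)
cv2.imwrite('pics/s8.png',np.vstack([f(b),f(a)]))
E
```

```text
(no output)
```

View pics/s8.png

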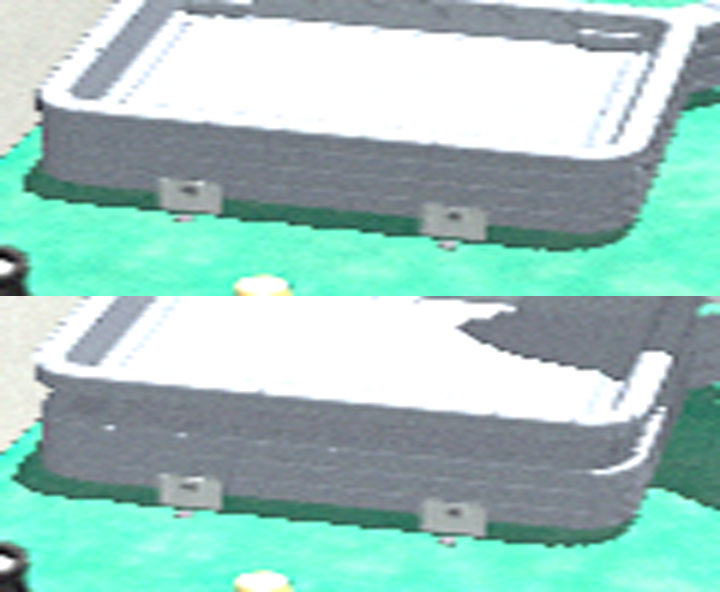

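```bash
cat > fit6.py <<'E'
from h import *
from scipy.optimize import least_squares
# fit 6dof tray pose: correspondences of edges (outer top rim lines) : project line, compare perpendicular pixel distance
def fit(obs,x0,M,prior=None):
    E={'+x':((.114,-.06,.013),(.114,.06,.013)),'-x':((-.114,-.06,.013),(-.114,.06,.013)),'+y':((-.09,.084,.013),(.09,.084,.013)),'-y':((-.09,-.084,.013),(.09,-.084,.013))}
    def pose(p): return Ro.from_euler('ZYX',[p[3],p[4],p[5]]).as_matrix(),np.array(p[:3])
    def f(p):
        R,t=pose(p); r=[]
        for c,tag,uv in obs:
            if tag=='tab': # grip point known in world
                r+=list((R@np.array([-.117,-.087,.006])+t-uv)*1e3/1.0); continue
            a,b=[proj(M[c],R@np.array(q)+t)[0] for q in E[tag]]
            d=(b-a)/np.linalg.norm(b-a); w=np.array(uv)-a; r.append(d[0]*w[1]-d[1]*w[0])
        return np.array(r)
    s=least_squares(f,x0,x_scale=[.01,.01,.01,.05,.05,.05]); R,t=pose(s.x); return s,R,t
E
python3 - <<'E'
from h import *
import cv2
M=imaging.camera_model('side')
for z in(.068,.076,.086): print(z,proj(M,[[.6963,-.1064,z],[.46+.02,-.115,z]]).round(1))
t=imaging.snapshot('top');cv2.imwrite('pics/t8f.png',t)
cv2.imwrite('pics/t8.png',cv2.resize(np.clip(t[170:310,300:430]*1.3,0,255).astype(np.uint8),None,fx=4,fy=4,interpolation=2))
s=cv2.imread('pics/s8f.png')[100:210,220:350]
cv2.imwrite('pics/s8b.png',cv2.resize(np.clip(s*1.3,0,255).astype(np.uint8),None,fx=5,fy=5,interpolation=2))
E
```

```text
0.068 [[227.7 160.8]
 [324.4 177.6]]
0.076 [[227.5 157.7]
 [324.7 174.5]]
0.086 [[227.3 153.9]
 [325.  170.7]]
```

View pics/t8.png

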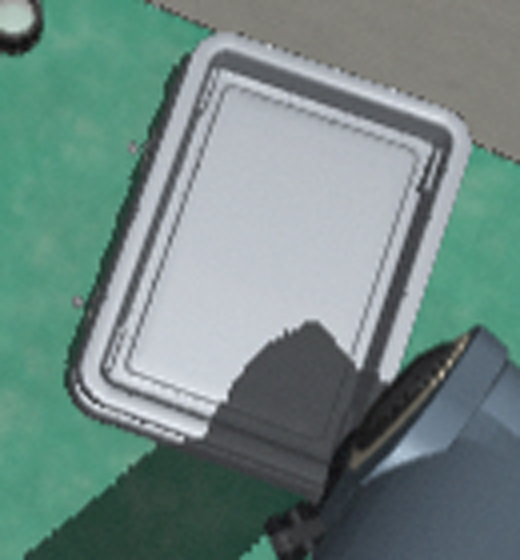

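View pics/s8b.png

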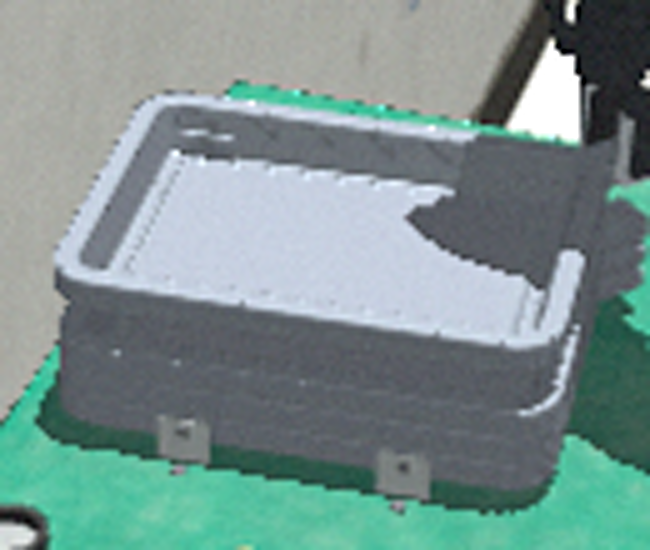

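```bash
cat > run6.py <<'E'
from fit6 import *
M={n:imaging.camera_model(n) for n in('top','side')}
def mk(D):
    o=[]
    for c,((ox,oy,s),e) in D.items():
        for t,l in e.items():
            for u,v in l:o.append((c,t,((u+.5)/s-.5+ox,(v+.5)/s-.5+oy)))
    return o
def rep(name,D,x0,tab=None):
    o=mk(D)
    if tab is not None:o.append((None,'tab',np.array(tab)))
    s,R,t=fit(o,x0,M); g=lambda q:(R@np.array(q)+t).round(4)
    print(name,'mid',t.round(4),'yaw,py,px',s.x[3:].round(4),'rms',np.sqrt(np.mean(s.fun**2)).round(2)); print('  tab',g([-.117,-.087,.006]),'far',g([.108,.078,.013]),'-x+y',g([-.108,.078,.013]),'+x-y',g([.108,-.078,.013]))
    return s
E
python3 - <<'E'
from run6 import *
D0={'top':((300,170,4),{'+y':[(140,172),(100,290)],'-y':[(447,195),(407,320),(375,410)],'+x':[(250,48),(350,85),(420,112)],'-x':[(120,405),(200,437),(280,470)]}),
 'side':((220,115,5),{'-y':[(250,72),(400,90),(520,106)],'+x':[(130,92),(85,170)],'+y':[(120,247),(300,276),(480,305)],'-x':[(603,160),(583,230)]})}
rep('orig',D0,[.588,-.19,.055,.06,0,0]); rep('orig+tab',D0,[.588,-.19,.055,.06,0,0],[.4788,-.2854,.061])
D1={'side':((220,100,5),{'-y':[(200,97),(330,113),(450,128)],'+x':[(130,115),(75,220)],'+y':[(120,285),(240,302),(380,325),(500,343)],'-x':[(585,265),(575,310)]}),
'top':((300,170,4),{'+y':[(180,90),(140,195),(90,325)],'+x':[(280,48),(380,83),(430,105)],'-y':[(465,170),(440,250),(410,340)]})}
rep('now',D1,[.588,-.19,.075,.06,0,0]); rep('now+tab',D1,[.588,-.19,.075,.06,0,0],[.4797,-.2868,.0818])
go([0,0,0])
E
```

```text
orig mid [ 0.5882 -0.1917  0.0533] yaw,py,px [0.0498 0.0336 0.0331] rms 0.89
  tab [ 0.4758 -0.2846  0.0604] far [ 0.6927 -0.1089  0.0653] -x+y [ 0.477  -0.1196  0.0725] +x-y [ 0.7002 -0.2646  0.0601]
orig+tab mid [ 0.5888 -0.1915  0.0534] yaw,py,px [0.0617 0.0358 0.0318] rms 0.92
  tab [ 0.4776 -0.2856  0.0608] far [ 0.6923 -0.1074  0.065 ] -x+y [ 0.4768 -0.1207  0.0727] +x-y [ 0.7017 -0.263   0.06  ]
now mid [ 0.5865 -0.1943  0.0743] yaw,py,px [0.0697 0.0021 0.011 ] rms 0.38
  tab [ 0.4759 -0.2893  0.0796] far [ 0.6889 -0.1091  0.0879] -x+y [ 0.4734 -0.1242  0.0884] +x-y [ 0.6997 -0.2647  0.0862]
now+tab mid [ 0.5882 -0.1933  0.0746] yaw,py,px [0.0697 0.0145 0.0082] rms 0.81
  tab [ 0.4776 -0.2883  0.0816] far [ 0.6907 -0.1081  0.0867] -x+y [ 0.4753 -0.1231  0.0898] +x-y [ 0.7015 -0.2637  0.0854]
t 4.8 pos [ 0.4792 -0.2864  0.0784] yaw 0.846 shift [-103.5 -548.7   77.1] roll None F [-0.9 -0.5 -0.1] w 0.020451360861814646 tilt [ 0.002 -0.002 -1.   ]
```

The fits show the stiff grip lifted the whole tray almost level, by about 19 mm at both the tab and the far corner. I can't confirm that the far corner lagged long enough for step 1. I'll ease the squeeze so the tray can pivot and the far corner comes back down while the tab stays raised.

Request:
send_rows:
  jaw: [-1, -1, -1]
  linear:
    - [0, 0, 1]
    - [0, 0, 2]
    - [0, 0, 2]
  roll: [0, 0, 0]
  squeeze: 20

```text
t: 5.18
position: [0.4786, -0.2854, 0.0751]
ee_rot: [-0.0, 0.912, 0.411, -0.0]
contact_force: [-0.2, -0.1, -1.0]
gripper_width: 0.0206
```

```bash
python3 - <<'E'
from h import *
go([.479,-.2855,.056],.846)
s=imaging.snapshot('side');cv2.imwrite('pics/s9f.png',s);s=s[100:210,220:350]
cv2.imwrite('pics/s9.png',cv2.resize(np.clip(s*1.3,0,255).astype(np.uint8),None,fx=5,fy=5,interpolation=2))
E
```

```text
t 5.175 pos [ 0.4786 -0.2854  0.0751] yaw 0.847 shift [ 0.2  0.4 19.1] roll 0.001 F [-0.2 -0.1 -1. ] w 0.02056901197668104 tilt [-0.  0. -1.]
```

View pics/s9.png

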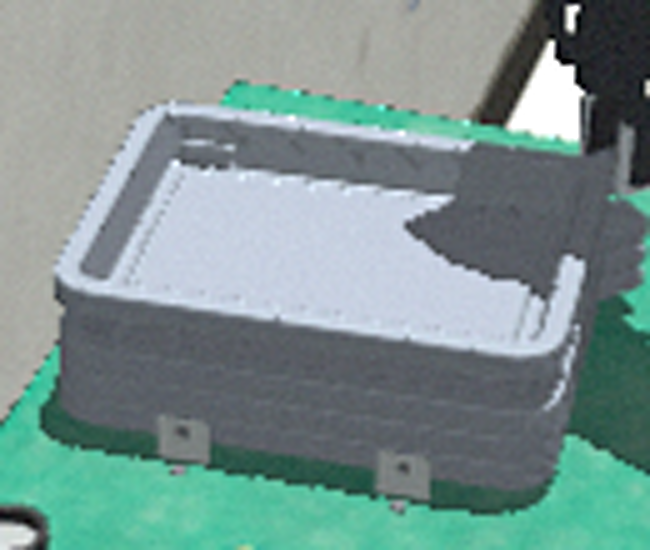

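At 20 N the friction still holds the tray nearly level. I'll press it back into its seat and regrip near the end of the tab with a light squeeze, so it pivots when I lift. First, back down.

Request:
send_rows:
  jaw: [-1, -1, -1, -1, -1]
  linear:
    - [0, 0, 4]
    - [0, 0, 8]
    - [0, 0, 12]
    - [0, 0, 16]
    - [0, 0, 18]
  roll: [0, 0, 0, 0, 0]
  squeeze: 115

```text
t: 5.85
position: [0.4799, -0.2851, 0.0586]
ee_rot: [0.001, 0.912, 0.411, 0.001]
contact_force: [-2.2, 0.8, 16.6]
gripper_width: 0.0206
```

```bash
python3 - <<'E'
from h import *
go([.479,-.2855,.056],.846)
s=imaging.snapshot('side');cv2.imwrite('pics/s10f.png',s);s=s[100:210,220:350]
cv2.imwrite('pics/s10.png',cv2.resize(np.clip(s*1.3,0,255).astype(np.uint8),None,fx=5,fy=5,interpolation=2))
E
```

```text
t 5.85 pos [ 0.4799 -0.2851  0.0586] yaw 0.848 shift [-0.9 -0.5  2.6] roll 0.002 F [-2.2  0.8 16.6] w 0.02056623855798673 tilt [ 0.002 -0.    -1.   ]
```

View pics/s10.png

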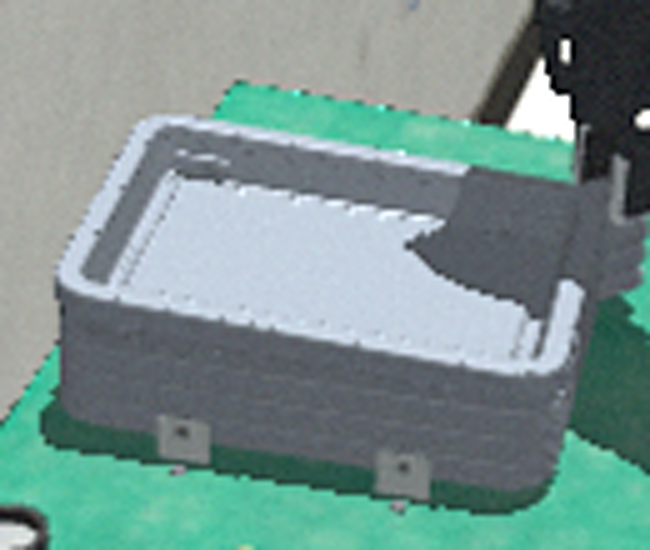

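The near side has seated but the far corner is still about 10 mm high. I'll release so the tray settles, shift outward along the tab and look.

Request:
send_rows:
  jaw: [-0.2, 0, 0.1, 0.1, 0.1]
  linear:
    - [0, 0, -1]
    - [0, 0, -1]
    - [0, 0, -1]
    - [-13, 0, -1]
    - [-13, 0, -1]
  roll: [0, 0, 0, 0, 0]
  squeeze: 30

```text
t: 6.52
position: [0.4687, -0.2967, 0.0581]
ee_rot: [0.0, 0.912, 0.41, -0.001]
contact_force: [0.0, 0.8, 0.2]
gripper_width: 0.0469
```

```bash
python3 - <<'E'
from h import *
s=imaging.snapshot('side');cv2.imwrite('pics/s11f.png',s);s=s[100:210,220:350]
go([.479,-.2855,.056],.846)
cv2.imwrite('pics/s11.png',cv2.resize(np.clip(s*1.3,0,255).astype(np.uint8),None,fx=5,fy=5,interpolation=2))
im=imaging.snapshot('wrist')
g=np.clip(im.astype(float)*1.6,0,255).astype(np.uint8)[150:330,170:390]
cv2.imwrite('pics/w11.png',cv2.resize(g,None,fx=3,fy=3,interpolation=2))
E
```

```text
t 6.575 pos [ 0.4694 -0.2961  0.0582] yaw 0.845 shift [14.3  0.2  2.2] roll -0.001 F [ 0.9  0.2 -0.9] w 0.046777566998045236 tilt [-0. -0. -1.]
```

View pics/s11.png

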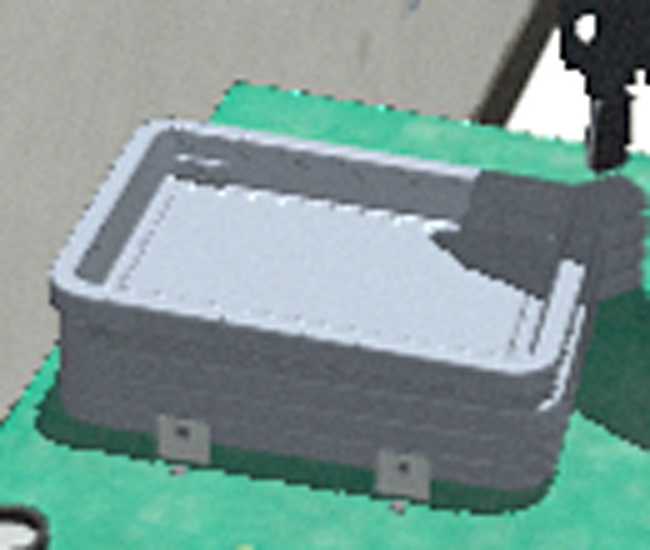

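View pics/w11.png

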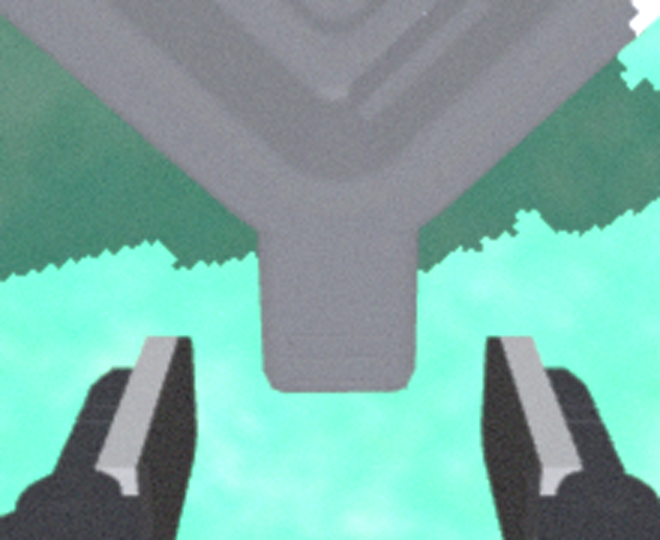

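```bash
python3 - <<'E'
from h import *
t=imaging.snapshot('top');cv2.imwrite('pics/t11f.png',t)
cv2.imwrite('pics/t11.png',cv2.resize(np.clip(t[170:310,300:430]*1.3,0,255).astype(np.uint8),None,fx=4,fy=4,interpolation=2))
a=cv2.imread('pics/s11f.png')[110:200,222:347];b=cv2.imread('pics/side0.png')[110:200,222:347]
f=lambda c:cv2.resize(np.clip(c*1.4,0,255).astype(np.uint8),None,fx=6,fy=6,interpolation=2)
d=cv2.imread('pics/s11f.png').astype(int)
cv2.imwrite('pics/s11b.png',f(a))
E
```

```text
(no output)
```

View pics/t11.png

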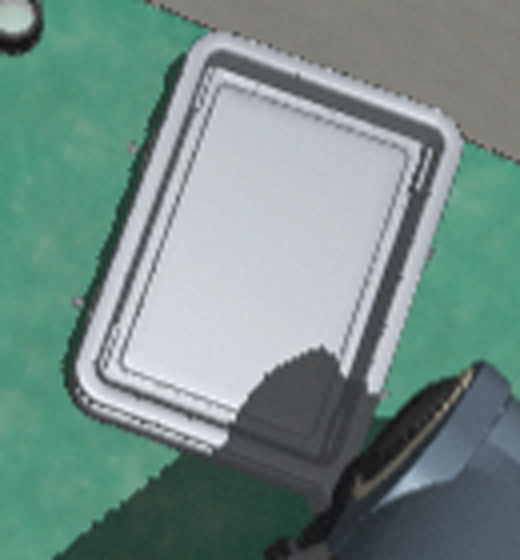

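View pics/s11b.png

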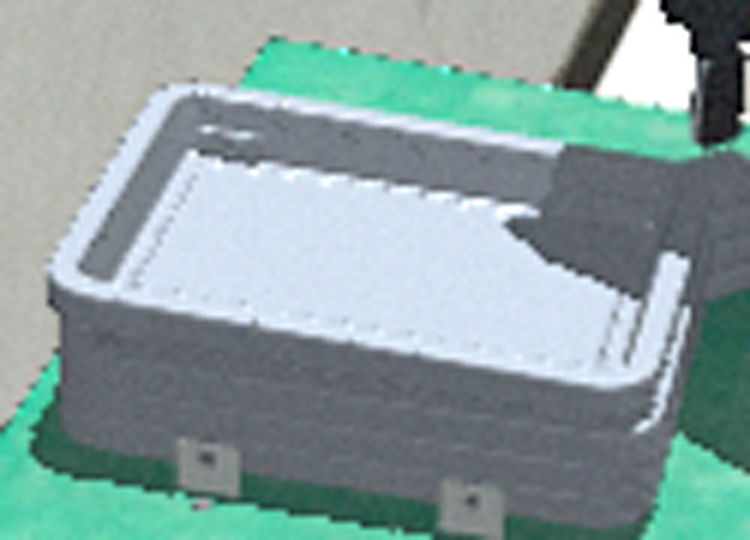

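```bash
python3 - <<'E'
from run6 import *
D={'side':((222,110,6),{'-y':[(220,90),(380,115),(520,138)],'+x':[(130,130),(70,225)],'+y':[(130,300),(250,322),(400,348),(540,372)],'-x':[(690,260),(675,310)]}),
'top':((300,170,4),{'+y':[(170,110),(130,215),(95,310)],'+x':[(280,53),(370,87),(430,109)],'-y':[(459,165),(432,250),(397,350)]})}
rep('now',D,[.588,-.19,.06,.06,0,0])
im=cv2.imread('pics/w11.png')
m=imaging.camera_model('wrist')
f=lambda u,v:((u+.5)/3-.5+170,(v+.5)/3-.5+150)
for z in(.068,.075): print(z,'tabend',ray(m,f(340,391),z).round(4),ray(m,f(262,340),z).round(4),ray(m,f(416,340),z).round(4), 'w',np.linalg.norm(ray(m,f(262,340),z)-ray(m,f(416,340),z)))
E
```

```text
now mid [ 0.5884 -0.1921  0.0607] yaw,py,px [ 0.0655 -0.0166  0.0641] rms 0.17
  tab [ 0.4774 -0.2868  0.0591] far [ 0.6908 -0.1082  0.0804] -x+y [ 0.4753 -0.1223  0.0768] +x-y [ 0.7012 -0.2635  0.0704]
0.068 tabend [ 0.4738 -0.2914  0.068 ] [ 0.4708 -0.277   0.068 ] [ 0.4882 -0.2925  0.068 ] w 0.023257881716620833
0.075 tabend [ 0.4766 -0.2882  0.075 ] [ 0.4738 -0.2746  0.075 ] [ 0.4903 -0.2892  0.075 ] w 0.02202338008952524
```

The fit shows the tab side re-seated with the far corner about 10–15 mm up. I'll press the far corner back down with the closed fingertips, which restores the starting state, and then do a proper peel with a light grip.

Request:
send_rows:
  jaw: [0.1, -1, -1, -1, -1]
  linear:
    - [0, 0, -30]
    - [20, 3, -60]
    - [75, 10, -65]
    - [135, 19, -65]
    - [190, 26, -65]
  roll: [0, 0, 0, 0, 0]

```text
t: 7.3
position: [0.6172, -0.1684, 0.1237]
ee_rot: [0.0, 0.912, 0.411, 0.001]
contact_force: [-0.3, -0.4, -0.6]
gripper_width: 0.0003
```

Request:
send_rows:
  jaw: [-1, -1, -1, -1]
  linear:
    - [50, 7, 0]
    - [98, 14, 0]
    - [98, 14, 10]
    - [98, 14, 20]
  roll: [0, 0, 0, 0]

```text
t: 7.8
position: [0.6902, -0.1062, 0.1023]
ee_rot: [0.0, 0.912, 0.411, -0.001]
contact_force: [-0.5, -0.9, -0.3]
gripper_width: -0.0001
```

```bash
python3 - <<'E'
from h import *
go([.691,-.107,.068],.846)
s=imaging.snapshot('side');cv2.imwrite('pics/s12f.png',s);s=s[70:210,210:350]
cv2.imwrite('pics/s12.png',cv2.resize(np.clip(s*1.3,0,255).astype(np.uint8),None,fx=4,fy=4,interpolation=2))
go([.691,-.107,.068],.846)
E
```

```text
t 7.8 pos [ 0.6902 -0.1062  0.1023] yaw 0.847 shift [-0.1  1.2 34.3] roll 0.001 F [-0.5 -0.9 -0.3] w -0.00013394444439765075 tilt [-0.001 -0.001 -1.   ]
t 7.85 pos [ 0.6888 -0.1071  0.1006] yaw 0.846 shift [ 1.7  1.6 32.6] roll -0.0 F [-0.9 -0.7 -1.2] w 0.00014701974009358762 tilt [-0.004 -0.001 -1.   ]
```

View pics/s12.png

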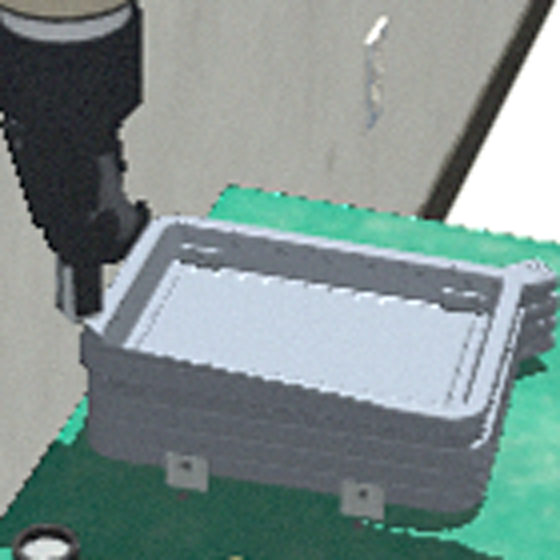

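Request:
send_rows:
  jaw: [-1, -1, -1, -1, -1]
  linear:
    - [1, 1, 12]
    - [1, 1, 20]
    - [1, 1, 27]
    - [1, 1, 33]
    - [1, 1, 36]
  roll: [0, 0, 0, 0, 0]

```text
t: 8.48
position: [0.693, -0.1061, 0.068]
ee_rot: [0.001, 0.912, 0.411, 0.001]
contact_force: [-1.6, -0.8, 10.2]
gripper_width: 0.0001
```

```bash
python3 - <<'E'
from h import *
go([.691,-.107,.068],.846)
s=imaging.snapshot('side');cv2.imwrite('pics/s13f.png',s);s=s[70:210,210:350]
cv2.imwrite('pics/s13.png',cv2.resize(np.clip(s*1.3,0,255).astype(np.uint8),None,fx=4,fy=4,interpolation=2))
E
```

```text
t 8.475 pos [ 0.693  -0.1061  0.068 ] yaw 0.847 shift [-1.9 -0.9  0. ] roll 0.001 F [-1.6 -0.8 10.2] w 6.263657134404738e-05 tilt [ 0.002 -0.001 -1.   ]
```

View pics/s13.png

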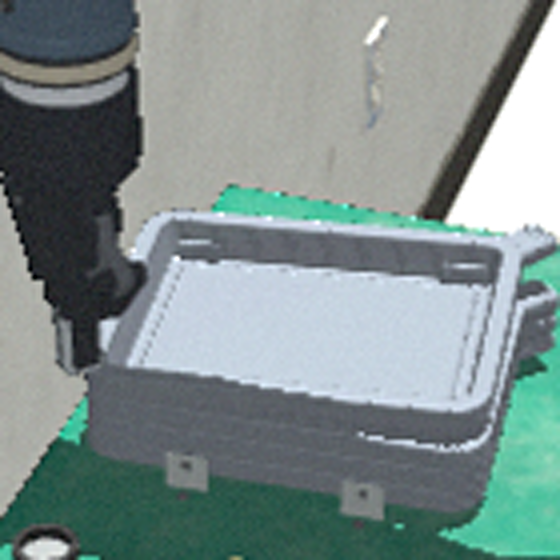

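Pressing seated the far corner (fingertip at z = 0.068) and the tab side tipped up by about 20 mm, with the near beads freed. I'll go back to the tab and look again.

Request:
send_rows:
  jaw: [-1, -0.5, 0.1, 0.1, 0.1]
  linear:
    - [-1, 0, -25]
    - [-20, -3, -55]
    - [-80, -11, -70]
    - [-140, -19, -70]
    - [-200, -28, -70]
  roll: [0, 0, 0, 0, 0]

```text
t: 9.15
position: [0.5372, -0.2382, 0.1374]
ee_rot: [0.0, 0.912, 0.411, -0.0]
contact_force: [0.3, -1.1, 0.0]
gripper_width: 0.0472
```

Request:
send_rows:
  jaw: [0.1, 0.1, 0.1]
  linear:
    - [-50, -7, 0]
    - [-86, -12, 0]
    - [-86, -12, 0]
  roll: [0, 0, 0]

```text
t: 9.52
position: [0.4698, -0.2963, 0.1371]
ee_rot: [0.0, 0.913, 0.408, -0.001]
contact_force: [0.6, -0.3, -0.3]
gripper_width: 0.0471
```

```bash
python3 - <<'E'
from h import *
go([.479,-.2855,.068],.846)
im=imaging.snapshot('wrist');m=imaging.camera_model('wrist');np.savez('w14.npz',K=m['K'],T=m['camera_from_world'])
cv2.imwrite('pics/w14f.png',im)
g=np.clip(im.astype(float)*1.6,0,255).astype(np.uint8)[130:330,170:390]
cv2.imwrite('pics/w14.png',cv2.resize(g,None,fx=3,fy=3,interpolation=2))
s=imaging.snapshot('side');cv2.imwrite('pics/s14f.png',s);s=s[70:210,210:370]
cv2.imwrite('pics/s14.png',cv2.resize(np.clip(s*1.4,0,255).astype(np.uint8),None,fx=4,fy=4,interpolation=2))
E
```

```text
t 9.525 pos [ 0.4698 -0.2963  0.1371] yaw 0.841 shift [14.4 -0.3 69. ] roll -0.005 F [ 0.6 -0.3 -0.3] w 0.047067113513355734 tilt [-0.002 -0.001 -1.   ]
```

View pics/w14.png

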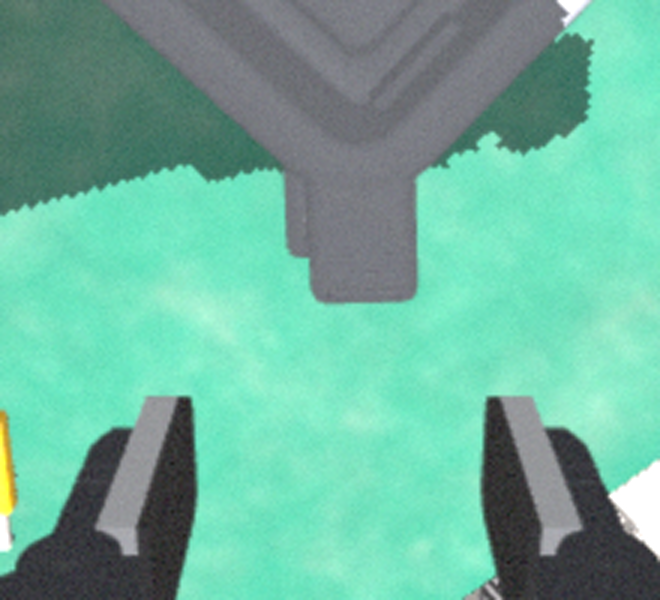

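View pics/s14.png

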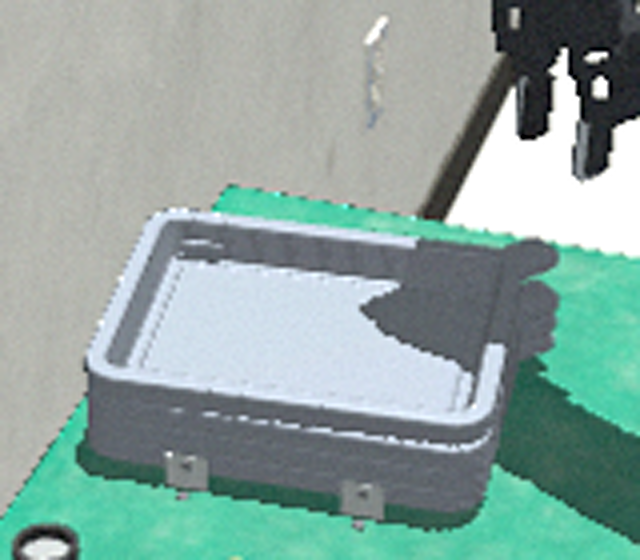

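```bash
python3 - <<'E'
from run6 import *
a=np.load('w14.npz');m={'K':a['K'],'camera_from_world':a['T']}
f=lambda u,v:((u+.5)/3-.5+170,(v+.5)/3-.5+130)
for z in(.068,.075,.08,.085,.09): print(z,'end',ray(m,f(363,302),z).round(4),'w',np.linalg.norm(ray(m,f(309.5,250),z)-ray(m,f(416.5,250),z)).round(4))
e=ray(m,f(300,257),.054);print('next end row',e, 'left edge',ray(m,f(287,215),.054))
inw=np.array([.664,.748]);lat=np.array([.748,-.664])
print('next: along',e[:2]@inw,'lat',ray(m,f(287,215),.054)[:2]@lat+.012,' orig along',np.array([.4713,-.2935])@inw,'lat',np.array([.4713,-.2935])@lat)
D={'side':((210,70,4),{'-y':[(230,216),(320,228),(400,238)],'+x':[(140,240),(105,305)],'+y':[(150,375),(250,391),(350,407),(440,420)],'-x':[(506,345),(500,380)]})}
for z in (.075,.08,.085):
  t=ray(m,f(363,302),z+.007); rep(z,D,[.588,-.19,.065,.06,0,0],[t[0]+.012*.664,t[1]+.012*.748,z])
E
```

```text
0.068 end [ 0.474  -0.3006  0.068 ] w 0.0245
0.075 end [ 0.4758 -0.2983  0.075 ] w 0.0236
0.08 end [ 0.4771 -0.2966  0.08  ] w 0.0231
0.085 end [ 0.4784 -0.295   0.085 ] w 0.0225
0.09 end [ 0.4797 -0.2933  0.09  ] w 0.0219
next end row [ 0.46667764 -0.28611212  0.054     ] left edge [ 0.4716132  -0.27607258  0.054     ]
next: along 0.095862091405594 lat 0.5480788670203347  orig along 0.09340520000000005 lat 0.5474164
0.075 mid [ 0.5874 -0.1852  0.0666] yaw,py,px [ 0.1401 -0.0022 -0.0256] rms 1.27
  tab [ 0.4837 -0.2875  0.0746] far [ 0.6834 -0.0926  0.0779] -x+y [ 0.4695 -0.1227  0.0774] +x-y [ 0.7052 -0.247   0.0819]
0.08 mid [ 0.5873 -0.1826  0.0687] yaw,py,px [ 0.1487  0.0148 -0.0315] rms 1.6
  tab [ 0.4846 -0.2857  0.0792] far [ 0.6826 -0.0891  0.0777] -x+y [ 0.469  -0.1211  0.0809] +x-y [ 0.7058 -0.2433  0.0826]
0.085 mid [ 0.5872 -0.1801  0.0707] yaw,py,px [ 0.1562  0.0328 -0.0374] rms 1.96
  tab [ 0.4854 -0.284   0.0838] far [ 0.6819 -0.0858  0.0773] -x+y [ 0.4687 -0.1194  0.0843] +x-y [ 0.7064 -0.2398  0.0831]
```

The next tray's tab is still at its original place to within about 2.5 mm. The top tray now rests loose and slightly tilted with its tab up. I'll move in to grip the tab again.

Request:
send_rows:
  jaw: [0.1, 0.1, 0.1, 0.1, 0.1]
  linear:
    - [7, 3, 15]
    - [14, 5.5, 30]
    - [14, 5.5, 50]
    - [14, 5.5, 66]
    - [14, 5.5, 71]
  roll: [0, 0, 0, 0, 0]

```text
t: 10.25
position: [0.4859, -0.2857, 0.0645]
ee_rot: [-0.001, 0.911, 0.411, -0.001]
contact_force: [0.1, 0.1, -0.1]
gripper_width: 0.0469
```

```bash
python3 - <<'E'
from h import *
im=imaging.snapshot('wrist');go([.4845,-.2885,.065],.846)
g=np.clip(im.astype(float)*1.6,0,255).astype(np.uint8)[150:330,170:390]
cv2.imwrite('pics/w15.png',cv2.resize(g,None,fx=3,fy=3,interpolation=2))
s=imaging.snapshot('side');s=s[90:190,270:370]
cv2.imwrite('pics/s15.png',cv2.resize(np.clip(s*1.5,0,255).astype(np.uint8),None,fx=5,fy=5,interpolation=2))
E
```

```text
t 10.3 pos [ 0.4859 -0.2859  0.0647] yaw 0.848 shift [-2.8  0.7 -0.3] roll 0.002 F [ 0.  -0.1 -0.1] w 0.046899293534437614 tilt [-0.002  0.001 -1.   ]
```

View pics/w15.png

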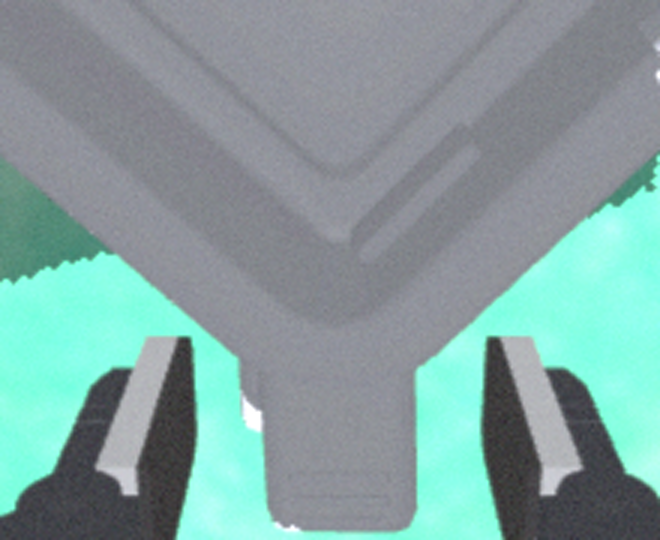

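View pics/s15.png

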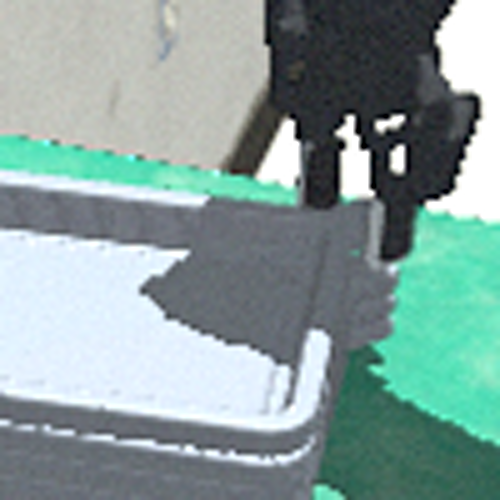

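The tab sits between the pads (columns about 258–308 of the full image), and the tips are well above the lower tab. Closing.

Request:
send_rows:
  jaw: [-0.3, -1, -1, -1, -1]
  linear:
    - [-1, 0, 0]
    - [-2, 0, 0]
    - [-2, 0, 0]
    - [-2, 0, 0]
    - [-2, 0, 0]
  roll: [0, 0, 0, 0, 0]
  squeeze: 110

```text
t: 10.98
position: [0.4848, -0.2882, 0.0669]
ee_rot: [0.0, 0.912, 0.411, -0.0]
contact_force: [-3.4, 1.3, 6.8]
gripper_width: 0.0209
```

Request:
send_rows:
  jaw: [-1, -1, -1, -1, -1]
  linear:
    - [0, 0, -3]
    - [0, 0, -6]
    - [0, 0, -9]
    - [0, 0, -12]
    - [0, 0, -12]
  roll: [0, 0, 0, 0, 0]

```text
t: 11.6
position: [0.4853, -0.2883, 0.0787]
ee_rot: [0.0, 0.912, 0.411, 0.0]
contact_force: [0.9, 0.2, -1.1]
gripper_width: 0.021
```

```bash
python3 - <<'E'
from h import *
s=imaging.snapshot('side');go([.4845,-.2885,.065],.846)
cv2.imwrite('pics/s16f.png',s);s=s[70:210,210:370]
cv2.imwrite('pics/s16.png',cv2.resize(np.clip(s*1.4,0,255).astype(np.uint8),None,fx=4,fy=4,interpolation=2))
E
```

```text
t 11.65 pos [ 0.4852 -0.2883  0.0785] yaw 0.847 shift [-0.6 -0.4 13.5] roll 0.001 F [ 0.  -0.3 -0.8] w 0.020668436922644595 tilt [ 0.001 -0.    -1.   ]
```

View pics/s16.png

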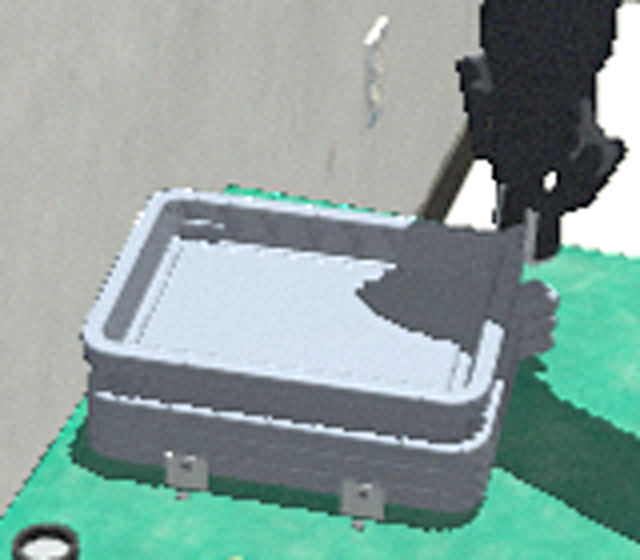

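The tray is free and nearly level. Lifting it clear.

Request:
send_rows:
  jaw: [-1, -1, -1, -1, -1]
  linear:
    - [0, 0, -8]
    - [0, 0, -18]
    - [0, 0, -30]
    - [0, 0, -45]
    - [0, 0, -60]
  roll: [0, 0, 0, 0, 0]

```text
t: 12.28
position: [0.4851, -0.2883, 0.1397]
ee_rot: [0.0, 0.912, 0.411, 0.0]
contact_force: [0.6, -0.4, -0.2]
gripper_width: 0.0205
```

```bash
python3 - <<'E'
from h import *
s=imaging.snapshot('side');go([.4376,.1277,.13],.83)
cv2.imwrite('pics/s17f.png',s);s=s[50:210,210:370]
cv2.imwrite('pics/s17.png',cv2.resize(np.clip(s*1.4,0,255).astype(np.uint8),None,fx=3.7,fy=3.7,interpolation=2))
t=imaging.snapshot('top');go([.4376,.1277,.13],.83);cv2.imwrite('pics/t17f.png',t)
cv2.imwrite('pics/t17.png',cv2.resize(np.clip(t[155:310,300:440]*1.3,0,255).astype(np.uint8),None,fx=3.7,fy=3.7,interpolation=2))
E
```

```text
t 12.325 pos [ 0.4864 -0.2889  0.1417] yaw 0.847 shift [ 279.7 -312.5   10.6] roll 0.017 F [-0.2 -0.4  0.8] w 0.020737974544612115 tilt [ 0.004 -0.002 -1.   ]
t 12.375 pos [ 0.4863 -0.2888  0.1407] yaw 0.847 shift [ 279.8 -312.4    9.6] roll 0.017 F [-0.4  0.  -0.4] w 0.021154661062051272 tilt [ 0.004 -0.002 -1.   ]
```

View pics/s17.png

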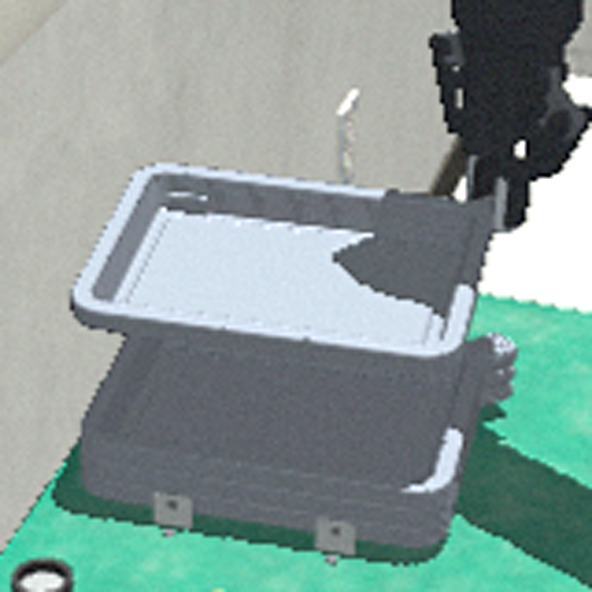

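View pics/t17.png

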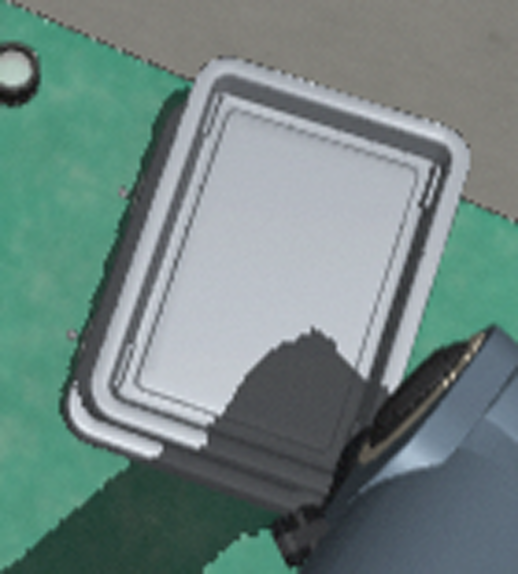

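```bash
python3 - <<'E'
from run6 import *
D={'side':((210,50,3.7),{'-y':[(200,167),(290,178),(370,188)],'+x':[(125,195),(85,262)],'+y':[(120,316),(220,329),(330,345),(420,355)],'-x':[(474,290),(467,315)]}),
'top':((300,155,3.7),{'+y':[(180,135),(140,240),(100,345)],'+x':[(270,66),(360,95),(430,123)],'-y':[(464,200),(437,280),(410,360)],'-x':[(130,432),(190,450)]})}
rep('now',D,[.588,-.19,.14,.06,0,0]);rep('now+tab',D,[.588,-.19,.14,.06,0,0],[.486,-.2888,.144])
E
```

```text
now mid [ 0.5912 -0.2008  0.1307] yaw,py,px [ 0.0681  0.0064 -0.0521] rms 0.59
  tab [ 0.4805 -0.2951  0.1419] far [ 0.6937 -0.115   0.1389] -x+y [ 0.4782 -0.1297  0.1403] +x-y [ 0.7043 -0.2704  0.147 ]
now+tab mid [ 0.5932 -0.1985  0.1312] yaw,py,px [ 0.064   0.0182 -0.0538] rms 1.43
  tab [ 0.4822 -0.2924  0.144 ] far [ 0.6961 -0.1132  0.1381] -x+y [ 0.4805 -0.127   0.142 ] +x-y [ 0.7062 -0.2686  0.1464]
```

The tray is tilted about 3° and its yaw is 0.065 rad. The mid-point has to move by about (-0.043, +0.42) m, so I'll carry it across gently at this height.

Request:
send_rows:
  jaw: [-1, -1, -1, -1, -1]
  linear:
    - [7, -8, 0]
    - [21, -23, 0]
    - [41, -44, 0]
    - [62, -67, 0]
    - [83, -90, 0]
  roll: [0, 0, 0, 0, 0]

```text
t: 13.0
position: [0.4715, -0.1635, 0.1378]
ee_rot: [-0.001, 0.911, 0.412, -0.0]
contact_force: [-0.0, -0.1, -0.7]
gripper_width: 0.021
```

Request:
send_rows:
  jaw: [-1, -1, -1, -1, -1]
  linear:
    - [20, -22, 0]
    - [41, -44, 0]
    - [62, -67, 0]
    - [83, -90, 0]
    - [104, -112, 0]
  roll: [0, 0, 0, 0, 0]

```text
t: 13.62
position: [0.4559, -0.0118, 0.1378]
ee_rot: [-0.0, 0.911, 0.412, -0.001]
contact_force: [-0.1, -0.1, -0.3]
gripper_width: 0.021
```

Request:
send_rows:
  jaw: [-1, -1, -1, -1, -1]
  linear:
    - [20, -22, 0]
    - [41, -44, 0]
    - [60, -65, 0]
    - [75, -81, 0]
    - [85, -92, 0]
  roll: [0, 0, 0, 0, 0]

```text
t: 14.25
position: [0.4433, 0.1123, 0.1379]
ee_rot: [-0.0, 0.911, 0.412, -0.001]
contact_force: [-0.3, -1.0, -1.0]
gripper_width: 0.0209
```

```bash
python3 - <<'E'
from h import *
go([.443,.1328,.13],.83); print(ctrl.state()['joint_pos'].round(2))
for n in('side','top'):
    s=imaging.snapshot(n);cv2.imwrite(f'pics/{n}18f.png',s)
E
```

```text
t 14.25 pos [0.4433 0.1123 0.1379] yaw 0.85 shift [ 15.2 -13.8   7.9] roll 0.02 F [-0.3 -1.  -1. ] w 0.020870626113838 tilt [-0.001 -0.    -1.   ]
[ 0.07  0.27 -0.47  2.11  0.17  0.8  -1.23]
```

View pics/side18f.png

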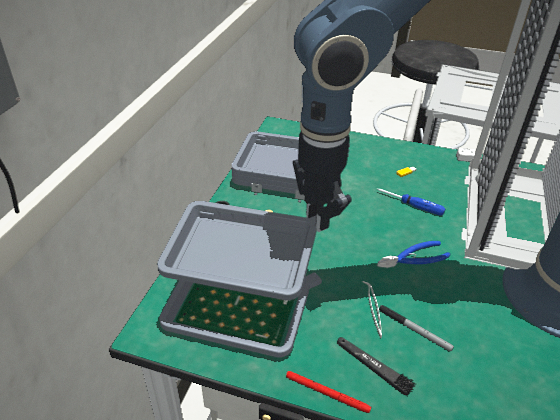

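View pics/top18f.png

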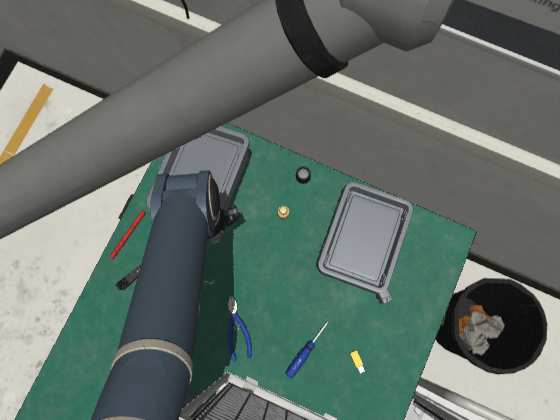

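The tray is over the loaded one. In the side view the next tray, loupe and weight are undisturbed. Now the last shift and a slight lowering.

Request:
send_rows:
  jaw: [-1, -1, -1, -1, -1]
  linear:
    - [5, -5, 2]
    - [10, -10, 5]
    - [14, -13, 8]
    - [15, -14, 10]
    - [15, -14, 10]
  roll: [0, 0.01, 0.02, 0.02, 0.02]

```text
t: 14.98
position: [0.4442, 0.1307, 0.128]
ee_rot: [0.0, 0.916, 0.402, -0.0]
contact_force: [-0.9, -0.3, -0.4]
gripper_width: 0.0209
```

```bash
python3 - <<'E'
from h import *
s=imaging.snapshot('side');cv2.imwrite('pics/s19f.png',s)
go([.443,.1328,.13],.83)
cv2.imwrite('pics/s19.png',cv2.resize(np.clip(s[190:365,150:335]*1.3,0,255).astype(np.uint8),None,fx=4,fy=3.4,interpolation=2))
s=imaging.snapshot('top');cv2.imwrite('pics/t19f.png',s)
cv2.imwrite('pics/t19.png',cv2.resize(np.clip(s[115:245,140:260]*1.3,0,255).astype(np.uint8),None,fx=4,fy=4,interpolation=2))
E
```

```text
t 15.025 pos [0.4443 0.1306 0.1282] yaw 0.827 shift [ 0.7 -2.4 -1.8] roll -0.003 F [ 0.  -0.4 -0.4] w 0.020488555865249402 tilt [-0. -0. -1.]
```

View pics/s19.png

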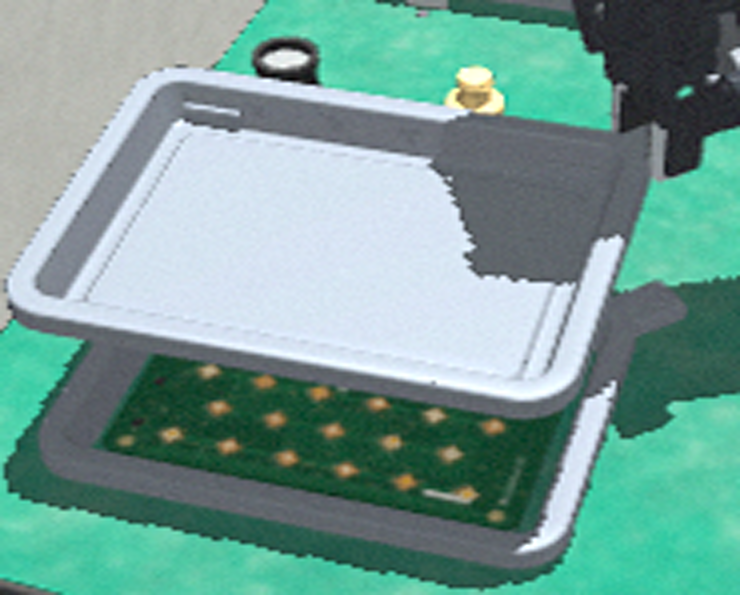

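View pics/t19.png

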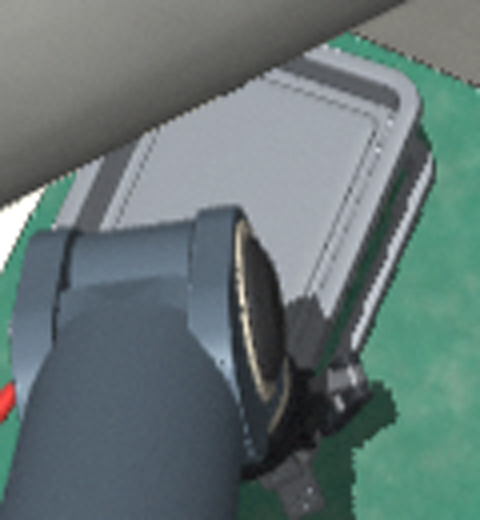

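```bash
python3 - <<'E'
from run6 import *
k=4/3.4
D={'side':((150,190,4),{'-y':[(230,78*k),(350,97*k),(440,112*k)],'+x':[(130,98*k),(75,180*k),(30,245*k)],'+y':[(100,318*k),(200,335*k),(350,362*k),(480,386*k)],'-x':[(624,240*k),(600,320*k)]}),
'top':((140,115,4),{'-y':[(415,125),(390,185),(358,262)],'+x':[(345,47),(395,70)]})}
rep('now',D,[.55,.22,.12,.05,0,0]);rep('now+tab',D,[.55,.22,.12,.05,0,0],[.4443,.1306,.131])
# loaded tray check: compare visible parts with before
a=cv2.imread('pics/side0.png').astype(int);b=cv2.imread('pics/s19f.png').astype(int)
for nm,A,B,r in(('loaded front edge','pics/side0.png','pics/s19f.png',(165,325,120,35)),('next/stack','pics/top0.png','pics/t19f.png',(310,180,110,125)),('stack lower side','pics/side0.png','pics/s19f.png',(225,165,60,30))):
    x,y,w,h=r;A=cv2.cvtColor(cv2.imread(A),6).astype(np.float32)[y:y+h,x:x+w];B=cv2.cvtColor(cv2.imread(B),6).astype(np.float32)[y:y+h,x:x+w]
    print(nm,cv2.phaseCorrelate(A,B,cv2.createHanningWindow((w,h),cv2.CV_32F)))
E
```

```text
now mid [0.5501 0.2179 0.1197] yaw,py,px [0.0731 0.0033 0.0033] rms 0.72
  tab [0.4398 0.1226 0.1258] far [0.6521 0.3036 0.1326] -x+y [0.4367 0.2878 0.1333] +x-y [0.6635 0.148  0.1321]
now+tab mid [0.5517 0.2211 0.1218] yaw,py,px [0.0573 0.0327 0.0086] rms 1.63
  tab [0.4401 0.1275 0.1309] far [0.6555 0.305  0.132 ] -x+y [0.4399 0.2927 0.139 ] +x-y [0.6643 0.1493 0.1306]
loaded front edge ((-0.12912021167186083, -0.011064065941788215), 0.8116988359778016)
next/stack ((-0.3649367553051164, 1.0728342822219474), 0.8233516751607259)
stack lower side ((-0.34647713319926865, 0.022520019494153942), 0.8607195337613424)
```

The mid-point is within about 3 mm of centred, roughly 0.108 m above the loaded tray and tilted no more than 0.035 rad. The yaw agrees to about 0.02 rad. Handing in.

```bash
python3 - <<'E'
from h import *
go([.443,.1328,.13],.83); print(np.abs(ctrl.state()['dq']).max()); print(ctrl.finish_job())
E
```

```text
t 15.075 pos [0.4444 0.1306 0.1283] yaw 0.826 shift [ 0.7 -2.5 -1.7] roll -0.004 F [-0.4  0.1 -1.6] w 0.02072860190866864 tilt [ 0. -0. -1.]
0.0035049897655928934
the job is handed in; nothing more can be done
None
```

The top tray is off the stack and held by its tab over the loaded tray, and I handed the job in at about 15 s. The peel was not clean, so step 1 is the part I am least sure of.

**How the peel went:**
- **First lift:** at 115 N the whole tray came up almost level, so step 1 was probably not met.
- **Reseating:** I set the tray back down and let go, and the tab side seated with the far corner up. I then pressed the far corner down with closed fingertips.
- **Step 1:** pressing put the far corner at seated height (fingertip z = 0.068). The tab side tipped up about 17–22 mm in the side picture. Step 1 therefore probably came from this press, not from pulling on the tab.
- **Lift-off:** I then gripped the tab again at 110 N, lifted the tray clear and carried it across.

**Last checks before handing in:**

| Check | Measured | Limit |
|---|---|---|
| Offset from centre | about 3 mm | 30 mm |
| Height above loaded tray | about 0.108 m | 0.06–0.17 m |
| Tilt | 0.035 rad at most | 0.14 rad |
| Yaw difference | 0.01–0.02 rad | 0.16 rad |

- **At rest and gripped:** the arm was still and the jaws were closed on the tab.
- **Other objects:** the loaded tray's front edge and the lower stack had not visibly shifted. The next tray's tab measured within about 2.5 mm of its start. The loupe and the weight looked untouched.
- **Disagreement:** the tray fits with and without the tab point fixed differed by about 5 mm in position and 0.03 rad in tilt. That is well inside the limits.

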